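Put the grinding wheels back on the pile

TASK

Put the three loose 56 mm grinding wheels back on the pile of grey wheels in the steel holder, one at a time: the brown one first, then the green one, then the white one on top, each flat and centred over the pile. How high the pile stands is not known, and a dropped wheel cracks: feel slowly for the pile and let go of each wheel only when it rests on it, without ramming it down. When all three are piled, throw the holder's red-knobbed lever all the way over to lock its lift, and leave everything else on the bench alone.

Things in the scene. Friction and masses are not known exactly. Their poses are not given: they have to be found in the camera images.
- holder: steel wheel holder, fixed to the bench: base 130 x 130 x 30 mm, with the lock lever 135 mm from the centre on its -y side. Origin at the centre of its underside, on the bench; z up. A pile of grey 56 mm wheels stands over its centre on a lift plate.
- pile_axis (a point): point on the vertical axis of the pile, 30 mm above the bench, at the top of the base (not the top of the pile). The top of the pile lies anywhere from 40 to 85 mm above the bench and is not reported; it is hard and does not yield, so a fast touchdown hits hard: feel for it at 30 mm/s or slower and stop at the first few newtons.
- lock (a joint): lock lever of the holder: 80 mm long steel toggle with a red ball knob, on a grey block; angle in rad, 0 to 1.0. At 0 it leans to the holder's -x side; it is pushed over towards the holder's +x, where 1.0 is fully over (locked). Starts between 0 and 0.15; a light push (a few newtons) moves it, it stays where it is left, and a hard stop ends its travel.
- lock_tip (a point): tip of the lock lever; it moves with the lever
- brown_center (a point): Red-brown grinding wheel: plain round disc 56 mm in diameter, 16 mm thick (paper-coloured washer and a dark 10 mm bore mark on its faces; treat it as solid), lying flat on the bench, about 60 to 130 g. Point at its centre, 8 mm above its underside; z is its axis (up or down, both faces are alike).
- green_center (a point): Green grinding wheel: plain round disc 56 mm in diameter, 16 mm thick (paper-coloured washer and a dark 10 mm bore mark on its faces; treat it as solid), lying flat on the bench, about 60 to 130 g. Point at its centre, 8 mm above its underside; z is its axis (up or down, both faces are alike).
- white_center (a point): White grinding wheel: plain round disc 56 mm in diameter, 16 mm thick (paper-coloured washer and a dark 10 mm bore mark on its faces; treat it as solid), lying flat on the bench, about 60 to 130 g. Point at its centre, 8 mm above its underside; z is its axis (up or down, both faces are alike).
- worn_center (a point): bystander, leave alone: small worn grey wheel, 40 mm in diameter, 12 mm thick; point at its centre
- flap_center (a point): bystander, leave alone: dark flap disc, 100 mm in diameter, 12 mm thick, tan centre; point at its centre
- wrench_grip (a point): bystander, leave alone: steel wrench lying on the bench; point in its handle
- brush_grip (a point): bystander, leave alone: hand brush lying on the bench; point in its handle
- oiler: bystander, leave alone: yellow bottle, 60 mm in diameter, 170 mm tall, standing; origin at the centre of its underside
- jar: bystander, leave alone: jar, 64 mm in diameter, 70 mm tall, standing; origin at the centre of its underside
Things that resemble listed ones, but are neither listed nor needed, are in the scene too. Of the things that look like the part that bears green_center, take the one that is nearest to the robot's base at the start. Of the things that look like the part that bears brown_center, the larger one is meant.

How it is judged:
By the outcome, as a careful person would: the job done as asked, in the order asked, and still so for the second after the job is handed in, with the robot touching nothing.
It also fails if it takes over 72 s, if anything falls off the work surface, if the arm or the gripper's body presses on something with over 40 N, if the wrist force passes 120 N, or if a joint passes its speed limit or range.

ROBOT

A 7-joint arm with a two-finger parallel gripper is mounted at the origin on the work surface. World frame = base frame: x ahead of the robot, y to its left, z up, the work surface at z = 0. Lengths are in m, angles in rad, forces in N, time in s.
With the tool pointing down it reaches from about 0.425 to 0.925 m from the base axis. Payload 6.8 kg.
Tool frame: the origin (TCP) lies midway between the tips of the shut fingers; the grasp point (between the pads) lies 19 mm behind it; z points along the fingers, y is the direction in which the jaws open and shut (so a half turn about z gives the same grasp; the last joint's range is limited). The gripper opens to 85 mm and grips with 20 to 120 N. Pads are 22 mm wide; open, the fingers measure 114 mm over their backs; the gripper's body (76 mm by 85 mm) begins 54 mm behind the grasp point. The pads swing forward as they close: fully open they stand 13 mm farther back than shut.
Start: joints at [-1.369, 0.477, 0.022, 1.555, -0.011, 1.109, -0.083], TCP at [0.206, 0.643, 0.231] pointing down, gripper open.
Joint ranges: [-2.96, 2.96], [-0.34, 2.1], [-1.41, 1.46], [0.24, 2.44], [-1.37, 4.51], [0.17, 1.92], [-2.96, 2.96]. Speed limits (rad/s): [2.39, 2.39, 3.14, 3.14, 3.14, 3.14, 3.14].

INTERFACE

Orientations are given as a rotation vector (axis times angle).
In Python, from bench import r, imaging gives the robot as it stands.
- The arm moves only by the tool jog_arm, never from a script. Its argument "rows" is a list of rows, each an object with "delta_rot": the turn, a rotation vector about the tool's x, y, z in degrees, a list of three; "xyz": the shift along the tool's x, y, z in cm, a list of three; "fingers": the closure, from 0 (fully open) to 1 (shut). A call has exactly 5 rows; each row is the pose to reach, as a shift and turn from the pose measured when the call began, along the tool's axes at that moment; what a row does not reach only later rows make up. A row lasts 1/12 s, in which the tool goes at most 41.7 mm and 7.16 degrees, less where a joint would pass 70% of its speed; a pose out of reach is approached as far as the arm can. A call with a gripper value outside its range is refused whole. The fingers move at their own pace and stop on an object; "grip_force" is the grip in N (left out, the last holds). Time passes only in rows, so rows that repeat a pose let the fingers close, or fill a call up. It gives the time, the measured TCP pose, the force and the opening at its end, in the units of the state.
- r.get_obs(): the state, without advancing time (a new reading comes with each control period).
- imaging.grab_frame(name): name is "side" or "top"; returns the picture (420x560x3 uint8, blue, green, red); there is no depth.
- imaging.camera_info(name): a dict with "camera_matrix" (3x3 intrinsics, pixels), "xyz" and "attitude" of the camera in the world. Camera axes: x right, y down, z forward; pixel columns grow to the right and rows downward; lengths in m; the calibration is good to about 2 mm. A picture is of the moment at which its call begins. camera_info takes no time and is no camera call.
- r.hand_in(): hands the job in, once; it reports no verdict.
Trained networks look in the newest picture that a camera, given by its name, has taken for a name from the list of things; names that differ only in an ending like _2 or _b are one class to them, and where a whole thing is asked for, a point or a joint stands for the part that bears it (a point fixed in the world has none). Each returns a list of dicts, best first, with "conf" (0 to 1); they miss things now and then, are a little off and sometimes report something else, mostly with a low value. They report only what shows in the picture. A call takes as long as a camera call. They do not tell look-alikes from the thing itself.
- imaging.find_in(camera, query): "position" ([column, row] in pixels, amid what is visible of it).
- imaging.cut_out(camera, query): "region" (420x560 bool, what is visible of it) and "position" ([column, row] in pixels, amid what is visible of it).
- imaging.tip_of(camera, query): "position" ([column, row] in pixels: a listed point, or the origin of a listed thing).
The state is a dict: "clock": time; "joints": joint angles; "qvel": joint speeds; "tau": joint torques, N m; "tcp_pos": TCP position; "orientation": TCP orientation; "contact_force": force on the tool from outside, world axes, zero at the start; "moment": the same for the moment, N m; "grip_width": finger opening in m.
Only numpy, scipy, OpenCV 4.12 (cv2) and the standard library are available. Lean on these libraries where they do the work, as an engineer would, in place of code of your own. Each camera call takes 0.05 s, during which the arm holds its last target.

## Working session

There is one attempt and no reset: what is moved stays moved. The work goes in short steps, Python scripts to look and compute and a tool call to move; the robot and the scene stay as the last step left them, time stands still between calls to the robot, and variables do not carry over. Pictures are saved under pics/ and viewed, and the job is handed in when it is done.

Besides the shell and the picture viewer there is one more tool, called after "Request:" as name([rows], argument=value, ...), one row to a line, values as JSON. jog_arm: Moves the arm, as the interface text tells. Its arguments: {"type":"object","properties":{"rows":{"type":"array","items":{"type":"object","properties":{"delta_rot":{"type":"array","items":{"type":"number"}},"xyz":{"type":"array","items":{"type":"number"}},"fingers":{"type":"number"}}}},"grip_force":{"type":"number"}},"required":["rows"]}

```bash
mkdir -p pics; ls
python3 - <<'E'
from bench import r, imaging
import cv2
print(r.get_obs())
for n in ("side","top"):
    cv2.imwrite(f"pics/{n}0.png",imaging.grab_frame(n)); print(n,imaging.camera_info(n))
    for q in ["holder","lock_tip","brown_center","green_center","white_center"]:
        print(q,[(x["position"],round(x["conf"],2)) for x in imaging.tip_of(n,q)])
E
```

```text
pics
{'clock': 0.0, 'joints': array([-1.36911077,  0.47779311,  0.02234802,  1.55645933, -0.01151037,
        1.10931545, -0.08309546]), 'qvel': array([-1.43306297e-03, -9.72700581e-05, -1.08512900e-03,  5.50754849e-04,
        1.06962652e-04, -5.53090322e-04, -1.30284781e-03]), 'tau': array([-6.15575536e-04, -5.96464384e+01,  1.60748642e+00, -2.81184125e+01,
        1.24319899e-02,  9.44002066e-03, -3.07556536e-05]), 'tcp_pos': array([0.20561034, 0.64229067, 0.23032725]), 'orientation': array([-4.84620803e-01, -3.10383189e+00,  2.89107459e-03]), 'contact_force': array([0.0575344 , 0.53980668, 1.15833332]), 'moment': array([-0.0185111 ,  0.02013113, -0.01461511]), 'grip_width': 0.08531676574968554}
side {'camera_matrix': array([[385.80819457,   0.        , 288.83048162],
       [  0.        , 385.80819457, 210.44081294],
       [  0.        ,   0.        ,   1.        ]]), 'xyz': array([0.50528271, 0.79166525, 0.57847071]), 'attitude': array([-0.09166556,  2.6902416 , -1.54656162])}
holder [([295.8, 215.5], 0.67)]
lock_tip [([312.0, 320.6], 0.69), ([319.4, 164.6], 0.62)]
brown_center [([265.9, 269.6], 0.6), ([324.2, 266.5], 0.5), ([292.3, 251.6], 0.48)]
green_center [([261.5, 307.1], 0.95), ([261.0, 379.3], 0.69), ([313.8, 318.1], 0.64)]
white_center [([325.0, 267.2], 0.71)]
top {'camera_matrix': array([[485.93101116,   0.        , 281.06185474],
       [  0.        , 485.93101116, 208.35094734],
       [  0.        ,   0.        ,   1.        ]]), 'xyz': array([ 0.36359215, -0.02176029,  1.36455576]), 'attitude': array([-2.1521259 ,  2.13205975, -0.15506309])}
holder [([338.1, 215.3], 0.91), ([179.8, 192.2], 0.68)]
lock_tip [([387.1, 235.7], 0.57), ([190.0, 226.3], 0.55)]
brown_center [([247.3, 194.3], 0.6), ([277.0, 212.2], 0.58), ([175.2, 188.7], 0.3)]
green_center [([201.4, 195.3], 0.78), ([189.7, 228.4], 0.67), ([146.0, 204.3], 0.56)]
white_center [([249.6, 242.7], 0.87)]
```

View pics/side0.png

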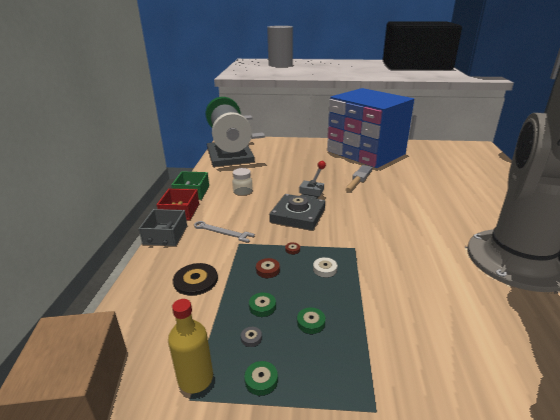

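View pics/top0.png

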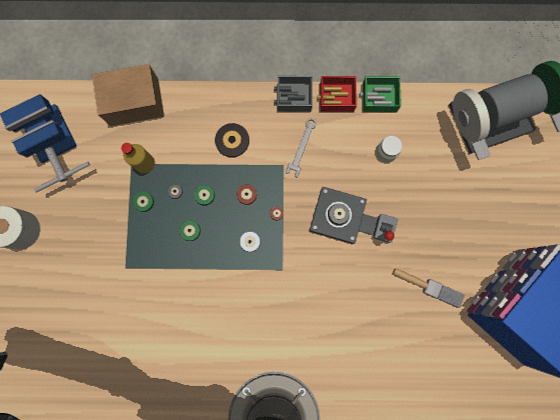

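```bash
cat > h.py <<'E'
import numpy as np
from scipy.spatial.transform import Rotation as R
from bench import r, imaging
def ray(n,px):
    c=imaging.camera_info(n);K=c["camera_matrix"]
    d=R.from_rotvec(c["attitude"]).as_matrix()@np.linalg.inv(K)@np.array([px[0],px[1],1.])
    return c["xyz"],d
def at(n,px,z):
    o,d=ray(n,px); return o+d*(z-o[2])/d[2]
def proj(n,P):
    c=imaging.camera_info(n); q=R.from_rotvec(c["attitude"]).as_matrix().T@(np.asarray(P)-c["xyz"])
    q=c["camera_matrix"]@q; return q[:2]/q[2]
E
python3 - <<'E'
from h import *
for n,l in (("top",[(201,195),(190,228),(146,204),(247,194),(277,212),(250,243),(175,189)]),("side",[(261,307),(261,379),(314,318),(266,270),(324,267),(292,252)])):
    for p in l: print(n,p,at(n,p,.008).round(3))
c,d=ray("side",(288,210));print(d)
import cv2
im=cv2.imread("pics/top0.png"); cv2.imwrite("pics/top0c.png",cv2.resize(im[130:300,110:420],None,fx=2.5,fy=2.5,interpolation=cv2.INTER_CUBIC))
E
```

```text
top (201, 195) [0.603 0.213 0.008]
top (190, 228) [0.509 0.24  0.008]
top (146, 204) [0.576 0.367 0.008]
top (247, 194) [0.607 0.082 0.008]
top (277, 212) [ 0.556 -0.004  0.008]
top (250, 243) [0.468 0.071 0.008]
top (175, 189) [0.62  0.287 0.008]
side (261, 307) [0.605 0.212 0.008]
side (261, 379) [0.583 0.379 0.008]
side (314, 318) [0.496 0.235 0.008]
side (266, 270) [0.609 0.092 0.008]
side (324, 267) [0.474 0.072 0.008]
side (292, 252) [0.553 0.018 0.008]
[ 0.06376691 -0.86243993 -0.50213254]
```

View pics/top0c.png

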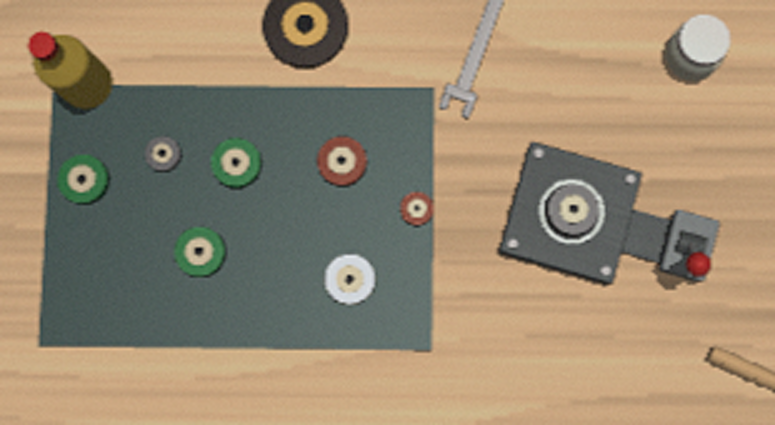

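The top view shows the following.
- **Brown:** large wheel at (247,194) and a small look-alike at (277,212). I take the large one.
- **Green:** wheels at (201,195), (190,230) and (146,202). I take (190,230), the nearest to the base (0.56 m against 0.64 and 0.68 m).
- **White:** only (250,242).
- **Holder:** pile at about (339,214), lever knob at (389,236).

Next I refine these positions.

Run:
```python
from h import *
import cv2
from scipy.optimize import least_squares
side=cv2.imread("pics/side0.png");top=cv2.imread("pics/top0.png")
im={"side":side,"top":top}
# silhouettes via cut_out
def hull(P,rad,h):
    a=np.linspace(0,2*np.pi,60,endpoint=False)
    return np.array([[P[0]+rad*np.cos(t),P[1]+rad*np.sin(t),z] for t in a for z in (0,h)])
G={"brown_center":(.607,.087),"green_center":(.503,.238),"white_center":(.471,.072)}
for q,g in G.items():
    for n in ("top","side"):
        imaging.grab_frame(n)
        g0=proj(n,[*g,.008])
        L=imaging.cut_out(n,q)
        L=[l for l in L if np.hypot(*(np.array(l["position"])-g0))<8]
        if not L: print(q,n,"none");continue
        m=L[0]["region"]; ys,xs=np.nonzero(m); c=np.array([xs.mean(),ys.mean()])
        def f(p):
            pts=np.array([proj(n,P) for P in hull(p,.028,.016)],np.float32)
            h=cv2.convexHull(pts);M=cv2.moments(h);return np.array([M["m10"]/M["m00"],M["m01"]/M["m00"]])-c
        s=least_squares(f,g)
        h=cv2.contourArea(cv2.convexHull(np.array([proj(n,P) for P in hull(s.x,.028,.016)],np.float32)))
        print(q,n,L[0]["conf"],c.round(1),s.x.round(4),"area",m.sum(),round(h))
for n,b in (("top",(110,130,420,300)),("side",(230,140,350,340))):
    x0,y0,x1,y1=b
    cv2.imwrite(f"pics/{n}0d.png",cv2.resize(im[n][140:260,300:410] if n=="top" else im[n][150:235,255:345],None,fx=6,fy=6,interpolation=cv2.INTER_CUBIC))
print(r.get_obs()["clock"])
```

```text
Traceback (most recent call last):
  File "h.py", line 11, in proj
    c=imaging.camera_info(n); q=R.from_rotvec(c["attitude"]).as_matrix().T@(np.asarray(P)-c["xyz"])
ValueError: time passes only in moves, steps and waits
```

```bash
cat > h.py <<'E'
import numpy as np, cv2
from scipy.spatial.transform import Rotation as R
from scipy.optimize import least_squares
from bench import r, imaging
CI={n:imaging.camera_info(n) for n in ("top","side")}
RM={n:R.from_rotvec(CI[n]["attitude"]).as_matrix() for n in CI}
def ray(n,px):
    c=CI[n]
    return c["xyz"],RM[n]@np.linalg.inv(c["camera_matrix"])@np.array([px[0],px[1],1.])
def at(n,px,z):
    o,d=ray(n,px); return o+d*(z-o[2])/d[2]
def proj(n,P):
    c=CI[n]; q=(np.atleast_2d(P)-c["xyz"])@RM[n]@c["camera_matrix"].T
    q=q[:,:2]/q[:,2:]; return q[0] if np.ndim(P)==1 else q
def disc(n,p,rad=.028,z0=0,h=.016):
    a=np.linspace(0,2*np.pi,90,endpoint=False)
    P=np.array([[p[0]+rad*np.cos(t),p[1]+rad*np.sin(t),z] for t in a for z in (z0,z0+h)])
    return cv2.convexHull(proj(n,P).astype(np.float32))
def fit(n,m,g,rad=.028,z0=0,h=.016):
    ys,xs=np.nonzero(m); c=np.array([xs.mean(),ys.mean()])
    def f(p):
        M=cv2.moments(disc(n,p,rad,z0,h));return np.array([M["m10"]/M["m00"],M["m01"]/M["m00"]])-c
    s=least_squares(f,g,diff_step=1e-3)
    return s.x,m.sum(),cv2.contourArea(disc(n,s.x,rad,z0,h))
E
python3 - <<'E'
from h import *
im={"side":cv2.imread("pics/side0.png"),"top":cv2.imread("pics/top0.png")}
G={"brown_center":(.607,.087),"green_center":(.503,.238),"white_center":(.471,.072)}
for n in ("top","side"):
    imaging.grab_frame(n)
    for q,g in G.items():
        g0=proj(n,np.array([*g,.008]))
        L=[l for l in imaging.cut_out(n,q) if np.hypot(*(np.array(l["position"])-g0))<8]
        if not L: print(q,n,"none");continue
        print(q,n,L[0]["conf"],fit(n,L[0]["region"],g))
cv2.imwrite("pics/top0d.png",cv2.resize(im["top"][175:255,300:410],None,fx=7,fy=7,interpolation=cv2.INTER_CUBIC))
cv2.imwrite("pics/side0d.png",cv2.resize(im["side"][150:235,255:345],None,fx=7,fy=7,interpolation=cv2.INTER_CUBIC))
print(r.get_obs()["clock"])
E
```

```text
brown_center top 0.52 (array([0.60522252, 0.08182248]), np.int64(339), 322.73913421749603)
green_center top 0.62 (array([0.50109197, 0.23799781]), np.int64(327), 335.84338278125506)
white_center top 0.76 (array([0.47236586, 0.0713597 ]), np.int64(320), 327.0200075310422)
brown_center side 0.7 (array([0.60681335, 0.08335298]), np.int64(391), 412.54603674961254)
green_center side 0.93 (array([0.50291152, 0.24111462]), np.int64(603), 640.3799867588095)
white_center side 0.78 (array([0.47345248, 0.07069698]), np.int64(399), 410.0241636945866)
1.1
```

View pics/top0d.png

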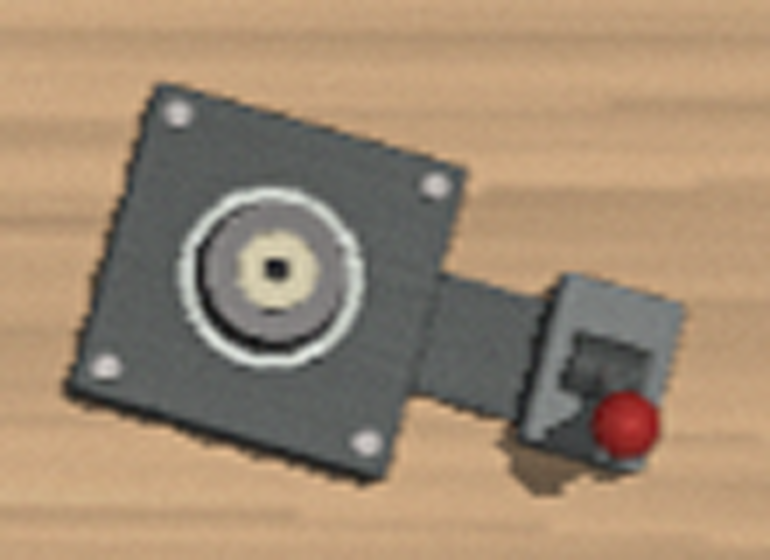

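View pics/side0d.png

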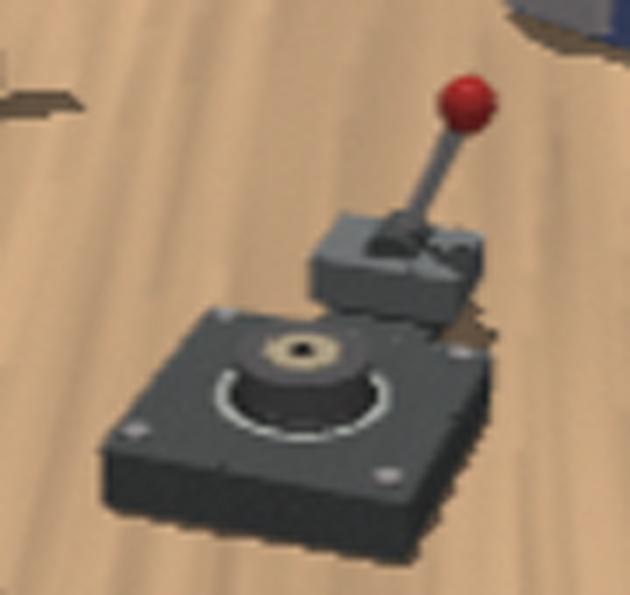

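Run:
```python
from h import *
s=lambda x,y,ox,oy:np.array([ox+(x+.5)/7-.5,oy+(y+.5)/7-.5])
T=lambda x,y:s(x,y,300,175); S=lambda x,y:s(x,y,255,150)
sc=[at("top",T(*p),.03) for p in [(178,113),(435,185),(367,443),(107,366)]]
ss=[at("side",S(*p),.03) for p in [(228,315),(462,352),(388,474),(135,430)]]
for a in (sc,ss): print(np.mean(a,0).round(4)); print(np.round(a,3).tolist())
v=(sc[1]-sc[0]+sc[2]-sc[3]); print("toward lever ang",np.degrees(np.arctan2(v[1],v[0])))
v=(ss[1]-ss[2]+ss[0]-ss[3]);print(v)
print("ring top",at("top",T(271,277),.03))
def tri(a,b):
    (o1,d1),(o2,d2)=ray("top",a),ray("side",b)
    t=np.linalg.lstsq(np.c_[d1,-d2],o2-o1,rcond=None)[0];p,q=o1+t[0]*d1,o2+t[1]*d2;return (p+q)/2,p-q
print("pile top",tri(T(275,268),S(302,350)))
print("knob",tri(T(627,425),S(468,103)))
print("lever base",tri(T(612,375),S(398,225)))
# check wheels washer centre
```

```text
[ 0.5493 -0.174   0.03  ]
[[0.615, -0.137, 0.03], [0.586, -0.239, 0.03], [0.483, -0.211, 0.03], [0.513, -0.109, 0.03]]
[ 0.5483 -0.1791  0.03  ]
[[0.584, -0.243, 0.03], [0.483, -0.216, 0.03], [0.512, -0.115, 0.03], [0.614, -0.142, 0.03]]
toward lever ang -105.77469896082002
[-0.05913605 -0.20293909  0.        ]
ring top [ 0.54885055 -0.1737582   0.03      ]
pile top (array([ 0.54900313, -0.17277791,  0.05239029]), array([ 5.70340548e-04, -1.95755073e-05,  8.29696595e-05]))
knob (array([ 0.48350092, -0.29574284,  0.10980975]), array([ 4.91109881e-04, -3.33590762e-05,  5.43144291e-05]))
lever base (array([ 0.51071777, -0.3044853 ,  0.04572631]), array([-0.0026786 ,  0.00014208, -0.00032651]))
```

```bash
cat > go.py <<'E'
# usage: go.py x y z [jaw_yaw_deg] : prints shift in tool axes (cm) and turn (deg)
import sys
from h import *
o=r.get_obs(); Rt=R.from_rotvec(o["orientation"])
M=Rt.as_matrix()
print("t",round(o["clock"],2),"tcp",o["tcp_pos"].round(4),"F",o["contact_force"].round(1),"w",round(o["grip_width"],4),"z",M[:,2].round(4),"yawx",round(np.degrees(np.arctan2(M[1,0],M[0,0])),1))
if len(sys.argv)>3:
    t=np.array(list(map(float,sys.argv[1:4])))
    yaw=float(sys.argv[4]) if len(sys.argv)>4 else 162.
    c,s=np.cos(np.radians(yaw)),np.sin(np.radians(yaw))
    D=np.array([[c,s,0],[s,-c,0],[0,0,-1]])
    print("xyz cm",(M.T@(t-o["tcp_pos"])*100).round(2).tolist(),"rot",np.degrees((Rt.inv()*R.from_matrix(D)).as_rotvec()).round(2).tolist())
E
python3 go.py .606 .0825 .08
```

```text
t 1.1 tcp [0.2058 0.6429 0.2313] F [0.2 0.2 0.2] w 0.085 z [ 0.e+00  1.e-04 -1.e+00] yawx 162.2
xyz cm [-55.2, -41.17, 15.13] rot [0.0, -0.0, 0.25]
```

Request:
jog_arm([
  {"xyz":[-55.2,-41.2,8]},
  {"xyz":[-55.2,-41.2,8]},
  {"xyz":[-55.2,-41.2,8]},
  {"xyz":[-55.2,-41.2,8]},
  {"xyz":[-55.2,-41.2,8]},
], grip_force=60)

```text
$.rows[0]: bad value
```

```bash
python3 go.py .606 .0825 .08
```

```text
t 1.1 tcp [0.2058 0.6429 0.2313] F [0.2 0.2 0.2] w 0.085 z [ 0.e+00  1.e-04 -1.e+00] yawx 162.2
xyz cm [-55.2, -41.17, 15.13] rot [0.0, -0.0, 0.25]
```

Every row needs all three fields, so I'll send them all.

Request:
jog_arm([
  {"xyz":[-55.2,-41.2,8],"delta_rot":[0,0,0],"fingers":0},
  {"xyz":[-55.2,-41.2,8],"delta_rot":[0,0,0],"fingers":0},
  {"xyz":[-55.2,-41.2,8],"delta_rot":[0,0,0],"fingers":0},
  {"xyz":[-55.2,-41.2,8],"delta_rot":[0,0,0],"fingers":0},
  {"xyz":[-55.2,-41.2,8],"delta_rot":[0,0,0],"fingers":0},
], grip_force=60)

```text
clock: 1.52
tcp_pos: [0.3269, 0.4728, 0.2073]
orientation: [0.484, 3.104, 0.001]
contact_force: [0.7, -0.1, -0.4]
grip_width: 0.0856
```

```bash
python3 go.py .606 .0825 .08
```

```text
t 1.52 tcp [0.3269 0.4728 0.2073] F [ 0.7 -0.1 -0.4] w 0.0856 z [ 3.e-04  5.e-04 -1.e+00] yawx 162.3
xyz cm [-38.48, -28.68, 12.72] rot [0.03, 0.01, 0.26]
```

Request:
jog_arm([
  {"xyz":[-38.5,-28.7,10],"delta_rot":[0,0,0],"fingers":0},
  {"xyz":[-38.5,-28.7,10],"delta_rot":[0,0,0],"fingers":0},
  {"xyz":[-38.5,-28.7,10],"delta_rot":[0,0,0],"fingers":0},
  {"xyz":[-38.5,-28.7,10],"delta_rot":[0,0,0],"fingers":0},
  {"xyz":[-38.5,-28.7,10],"delta_rot":[0,0,0],"fingers":0},
])

```text
clock: 1.93
tcp_pos: [0.4455, 0.3069, 0.1649]
orientation: [0.484, 3.103, 0.002]
contact_force: [0.3, 1.0, 0.7]
grip_width: 0.0853
```

```bash
python3 go.py .606 .0825 .08
```

```text
t 1.93 tcp [0.4455 0.3069 0.1649] F [0.3 1.  0.7] w 0.0853 z [ 0.001   0.0011 -1.    ] yawx 162.3
xyz cm [-22.11, -16.5, 8.48] rot [0.08, 0.03, 0.28]
```

Request:
jog_arm([
  {"xyz":[-22.1,-16.5,8.5],"delta_rot":[0,0,0],"fingers":0},
  {"xyz":[-22.1,-16.5,8.5],"delta_rot":[0,0,0],"fingers":0},
  {"xyz":[-22.1,-16.5,8.5],"delta_rot":[0,0,0],"fingers":0},
  {"xyz":[-22.1,-16.5,8.5],"delta_rot":[0,0,0],"fingers":0},
  {"xyz":[-22.1,-16.5,8.5],"delta_rot":[0,0,0],"fingers":0},
])

```text
clock: 2.35
tcp_pos: [0.5613, 0.1448, 0.1036]
orientation: [0.483, 3.103, 0.003]
contact_force: [1.0, 0.5, 0.0]
grip_width: 0.0856
```

```bash
python3 go.py .606 .0825 .08
```

```text
t 2.35 tcp [0.5613 0.1448 0.1036] F [1.  0.5 0. ] w 0.0856 z [ 0.0016  0.0014 -1.    ] yawx 162.3
xyz cm [-6.15, -4.58, 2.35] rot [0.11, 0.06, 0.29]
```

Request:
jog_arm([
  {"xyz":[-4,-3,0.5],"delta_rot":[0.1,0.1,0],"fingers":0},
  {"xyz":[-6.15,-4.6,0.5],"delta_rot":[0.1,0.1,0],"fingers":0},
  {"xyz":[-6.15,-4.6,2.3],"delta_rot":[0.1,0.1,0],"fingers":0},
  {"xyz":[-6.15,-4.6,2.3],"delta_rot":[0.1,0.1,0],"fingers":0},
  {"xyz":[-6.15,-4.6,2.3],"delta_rot":[0.1,0.1,0],"fingers":0},
])

```text
clock: 2.77
tcp_pos: [0.6053, 0.082, 0.0798]
orientation: [-0.484, -3.101, 0.0]
contact_force: [-0.5, -0.0, 0.0]
grip_width: 0.0855
```

```bash
python3 go.py .606 .0825 .002
python3 - <<'E'
from h import *
for n in ("top","side"):
    im=imaging.grab_frame(n)
    if n=="top": im=cv2.resize(im[130:260,180:320],None,fx=4,fy=4)
    else: im=cv2.resize(im[150:330,200:380],None,fx=3,fy=3)
    cv2.imwrite(f"pics/{n}1.png",im)
E
```

```text
t 2.77 tcp [0.6053 0.082  0.0798] F [-0.5 -0.   0. ] w 0.0855 z [-2.7e-03  2.0e-04 -1.0e+00] yawx 162.3
xyz cm [-0.07, 0.07, 7.78] rot [-0.04, -0.15, 0.25]
```

View pics/top1.png

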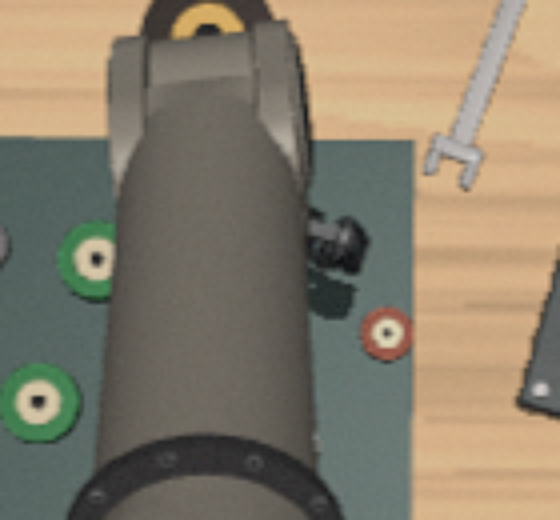

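View pics/side1.png

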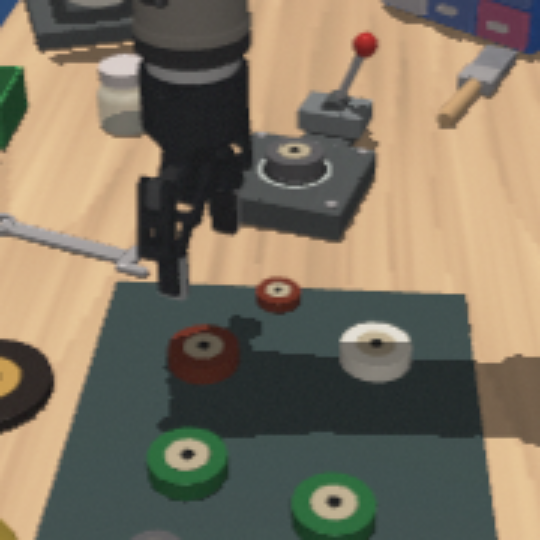

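Run:
```python
from h import *
o=r.get_obs();M=R.from_rotvec(o["orientation"]).as_matrix()
for s in (-1,1):
    for b in (.013,):
        P=o["tcp_pos"]-b*M[:,2]+s*.0425*M[:,1]; p=proj("side",P); print(p,(p-[200,150])*3)
    P=o["tcp_pos"]-.013*M[:,2]+s*.05*M[:,1]; p=proj("side",P); print(p,(p-[200,150])*3)
```

```text
[274.18604213 227.71442297] [222.55812639 233.1432689 ]
[275.46702286 226.09504491] [226.40106858 228.28513472]
[258.36216038 247.71850761] [175.08648115 293.15552284]
[256.83940038 249.6435359 ] [170.51820114 298.93060771]
```

The side picture shows both fingertips at (258,248) and (275,226), where the kinematics predict them. The jaws straddle the brown wheel, so I descend.

Request:
jog_arm([
  {"xyz":[-0.1,0.1,2.5],"delta_rot":[0,-0.1,0],"fingers":0},
  {"xyz":[-0.1,0.1,5],"delta_rot":[0,-0.1,0],"fingers":0},
  {"xyz":[-0.1,0.1,6.5],"delta_rot":[0,-0.1,0],"fingers":0},
  {"xyz":[-0.1,0.1,7.4],"delta_rot":[0,-0.1,0],"fingers":0},
  {"xyz":[-0.1,0.1,7.7],"delta_rot":[0,-0.1,0],"fingers":0},
])

```text
clock: 3.28
tcp_pos: [0.6062, 0.0857, 0.0033]
orientation: [-0.478, -3.105, -0.001]
contact_force: [-0.9, -0.5, -0.0]
grip_width: 0.0855
```

```bash
python3 go.py .606 .0825 .002
```

```text
t 3.28 tcp [0.6062 0.0857 0.0033] F [-0.9 -0.5 -0. ] w 0.0855 z [-3.e-04  8.e-04 -1.e+00] yawx 162.5
xyz cm [-0.08, -0.31, 0.13] rot [0.04, -0.03, 0.51]
```

Request:
jog_arm([
  {"xyz":[-0.1,-0.3,0.1],"delta_rot":[0,0,0],"fingers":0},
  {"xyz":[-0.1,-0.3,0.1],"delta_rot":[0,0,0],"fingers":0.3},
  {"xyz":[-0.1,-0.3,0.1],"delta_rot":[0,0,0],"fingers":1},
  {"xyz":[-0.1,-0.3,0.1],"delta_rot":[0,0,0],"fingers":1},
  {"xyz":[-0.1,-0.3,0.1],"delta_rot":[0,0,0],"fingers":1},
])

```text
clock: 3.7
tcp_pos: [0.6073, 0.0826, 0.0041]
orientation: [0.478, 3.103, 0.003]
contact_force: [-1.3, 0.3, 7.5]
grip_width: 0.0534
```

```bash
python3 go.py .606 .0825 .002
```

```text
t 3.7 tcp [0.6073 0.0826 0.0041] F [-1.3  0.3  7.5] w 0.0534 z [ 0.0018  0.0014 -1.    ] yawx 162.5
xyz cm [0.12, -0.05, 0.21] rot [0.11, 0.08, 0.5]
```

Request:
jog_arm([
  {"xyz":[0,0,0],"delta_rot":[0,0,0],"fingers":1},
  {"xyz":[0,0,-0.1],"delta_rot":[0,0,0],"fingers":1},
  {"xyz":[0,0,-0.3],"delta_rot":[0,0,0],"fingers":1},
  {"xyz":[0,0,-0.6],"delta_rot":[0,0,0],"fingers":1},
  {"xyz":[0,0,-1],"delta_rot":[0,0,0],"fingers":1},
])

```text
clock: 4.12
tcp_pos: [0.607, 0.0826, 0.0141]
orientation: [0.478, 3.104, 0.002]
contact_force: [-0.1, -0.4, -0.9]
grip_width: 0.0527
```

```bash
python3 go.py .549 -.174 .11;python3 - <<'E'
from h import *
im=imaging.grab_frame("side")
cv2.imwrite(f"pics/side2.png",cv2.resize(im[190:300,210:360],None,fx=5,fy=5))
E
```

```text
t 4.12 tcp [0.607  0.0826 0.0141] F [-0.1 -0.4 -0.9] w 0.0527 z [ 0.0012  0.0012 -1.    ] yawx 162.5
xyz cm [-2.2, -26.2, -9.63] rot [0.09, 0.04, 0.5]
```

View pics/side2.png

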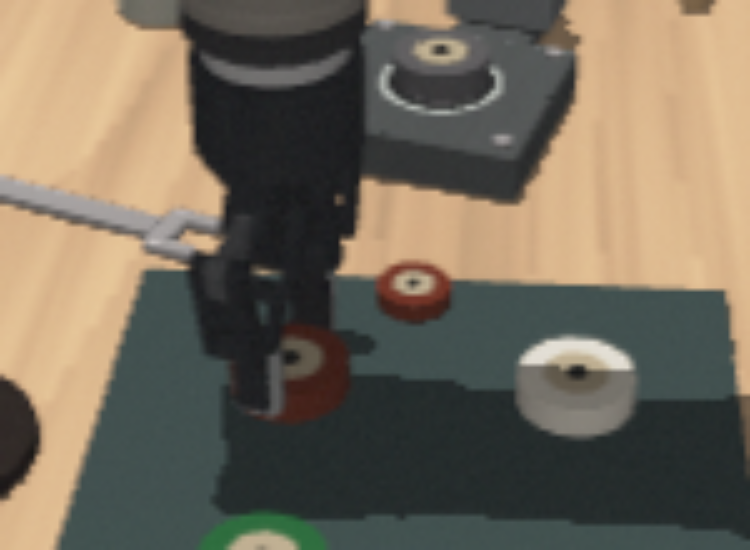

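```bash
cat > held.py <<'E'
from h import *
import sys
o=r.get_obs();M=R.from_rotvec(o["orientation"]).as_matrix();t=o["tcp_pos"]
im=imaging.grab_frame("side")
off=float(sys.argv[1]); col=sys.argv[2] # off: wheel bottom z - tcp z ; 
z0=t[2]+off
S=8
p=proj("side",np.array([t[0],t[1],z0+.008])); x0,y0=int(p[0])-42,int(p[1])-34
c=cv2.resize(im[y0:y0+68,x0:x0+84],None,fx=S,fy=S,interpolation=cv2.INTER_CUBIC)
for dx,cl in ((0,(0,255,255)),(float(sys.argv[3]),(255,255,0))):
    q=t+M[:,0]*dx
    h=disc("side",q[:2],z0=z0)
    cv2.polylines(c,[(((h-[x0,y0])+.5)*S).astype(int)],True,cl,1)
cv2.imwrite(f"pics/{col}.png",c)
E
python3 held.py -0.003 held_brown .006
```

```text
(no output)
```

View pics/held_brown.png

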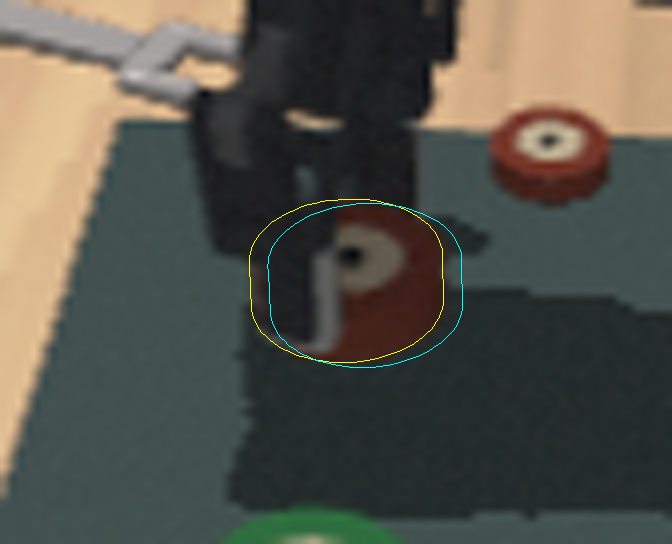

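Brown is held centred: the yellow zero-offset outline matches it. Next I lift it and carry it to the pile.

Request:
jog_arm([
  {"xyz":[0,0,-3],"delta_rot":[0.1,0,0.5],"fingers":1},
  {"xyz":[-0.2,-2,-6],"delta_rot":[0.1,0,0.5],"fingers":1},
  {"xyz":[-0.5,-5,-8],"delta_rot":[0.1,0,0.5],"fingers":1},
  {"xyz":[-0.8,-9,-9.6],"delta_rot":[0.1,0,0.5],"fingers":1},
  {"xyz":[-1.1,-13,-9.6],"delta_rot":[0.1,0,0.5],"fingers":1},
])

```text
clock: 4.63
tcp_pos: [0.5811, -0.0447, 0.1141]
orientation: [0.486, 3.095, 0.003]
contact_force: [0.9, -1.1, -1.2]
grip_width: 0.0533
```

```bash
python3 go.py .549 -.175 .09
```

```text
t 4.63 tcp [ 0.5811 -0.0447  0.1141] F [ 0.9 -1.1 -1.2] w 0.0533 z [ 8.9e-03  8.0e-04 -1.0e+00] yawx 162.2
xyz cm [-0.91, -13.4, 2.37] rot [0.2, 0.47, 0.16]
```

Request:
jog_arm([
  {"xyz":[-0.4,-4,0],"delta_rot":[0.2,0.4,0.1],"fingers":1},
  {"xyz":[-0.7,-8,0],"delta_rot":[0.2,0.4,0.1],"fingers":1},
  {"xyz":[-0.9,-11.5,0.6],"delta_rot":[0.2,0.4,0.1],"fingers":1},
  {"xyz":[-0.9,-13.4,1.5],"delta_rot":[0.2,0.4,0.1],"fingers":1},
  {"xyz":[-0.9,-13.4,2.2],"delta_rot":[0.2,0.4,0.1],"fingers":1},
])

```text
clock: 5.05
tcp_pos: [0.5463, -0.1817, 0.0916]
orientation: [0.503, 3.1, -0.005]
contact_force: [-0.3, 1.2, -0.9]
grip_width: 0.0532
```

```bash
python3 go.py .549 -.175 .07; python3 held.py -0.004 held_brown2 .006
```

```text
t 5.05 tcp [ 0.5463 -0.1817  0.0916] F [-0.3  1.2 -0.9] w 0.0532 z [ 5.0e-04 -3.5e-03 -1.0e+00] yawx 161.6
xyz cm [-0.04, 0.72, 2.16] rot [-0.18, 0.09, -0.44]
```

View pics/held_brown2.png

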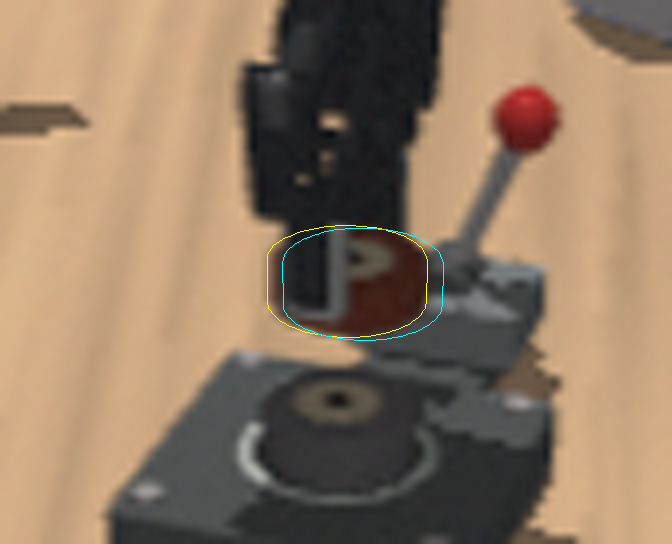

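Request:
jog_arm([
  {"xyz":[0,0.5,0.5],"delta_rot":[-0.2,0.1,-0.4],"fingers":1},
  {"xyz":[0,0.6,1],"delta_rot":[-0.2,0.1,-0.4],"fingers":1},
  {"xyz":[0,0.6,1.7],"delta_rot":[-0.2,0.1,-0.4],"fingers":1},
  {"xyz":[0,0.6,2.2],"delta_rot":[-0.2,0.1,-0.4],"fingers":1},
  {"xyz":[0,0.6,2.3],"delta_rot":[-0.2,0.1,-0.4],"fingers":1},
])

```text
clock: 5.52
tcp_pos: [0.5482, -0.1711, 0.066]
orientation: [-0.484, -3.1, -0.004]
contact_force: [0.5, -0.5, -2.0]
grip_width: 0.0531
```

```bash
python3 go.py .549 -.1755 .06; python3 held.py -0.004 held_brown3 .006;  python3 go.py .549 -.1755 .06
```

```text
t 5.52 tcp [ 0.5482 -0.1711  0.066 ] F [ 0.5 -0.5 -2. ] w 0.0531 z [-0.0034  0.0032 -1.    ] yawx 162.3
xyz cm [-0.21, -0.4, 0.6] rot [0.12, -0.24, 0.25]
t 5.57 tcp [ 0.5482 -0.1714  0.0663] F [ 0.1 -0.9 -2.2] w 0.0532 z [-0.0032  0.003  -1.    ] yawx 162.2
xyz cm [-0.2, -0.36, 0.62] rot [0.11, -0.23, 0.23]
```

View pics/held_brown3.png

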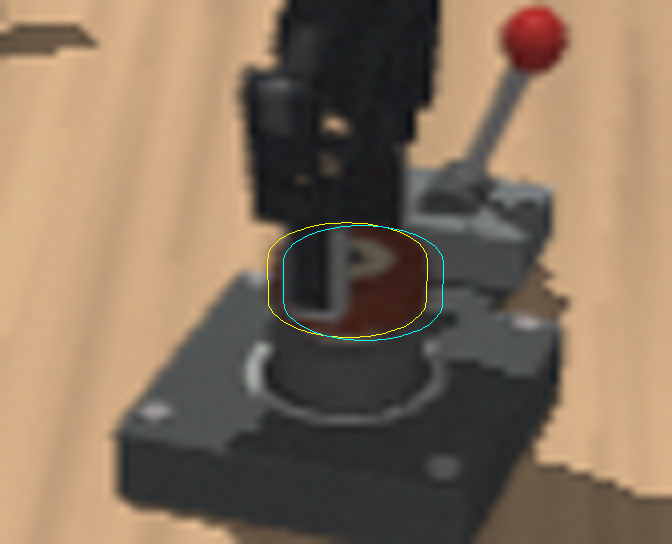

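Request:
jog_arm([
  {"xyz":[-0.1,-0.2,0],"delta_rot":[0.1,-0.2,0.2],"fingers":1},
  {"xyz":[-0.2,-0.35,0.1],"delta_rot":[0.1,-0.2,0.2],"fingers":1},
  {"xyz":[-0.2,-0.35,0.2],"delta_rot":[0.1,-0.2,0.2],"fingers":1},
  {"xyz":[-0.2,-0.35,0.3],"delta_rot":[0.1,-0.2,0.2],"fingers":1},
  {"xyz":[-0.2,-0.35,0.4],"delta_rot":[0.1,-0.2,0.2],"fingers":1},
])

```text
clock: 5.98
tcp_pos: [0.5492, -0.1755, 0.0623]
orientation: [-0.491, -3.103, -0.0]
contact_force: [0.2, -0.1, -0.9]
grip_width: 0.0533
```

```bash
python3 go.py .549 -.1755 .06
```

```text
t 5.98 tcp [ 0.5492 -0.1755  0.0623] F [ 0.2 -0.1 -0.9] w 0.0533 z [-1.e-04  3.e-04 -1.e+00] yawx 162.0
xyz cm [0.01, -0.01, 0.23] rot [0.01, -0.01, 0.01]
```

Request:
jog_arm([
  {"xyz":[0,0,0.06],"delta_rot":[0,0,0],"fingers":1},
  {"xyz":[0,0,0.12],"delta_rot":[0,0,0],"fingers":1},
  {"xyz":[0,0,0.18],"delta_rot":[0,0,0],"fingers":1},
  {"xyz":[0,0,0.24],"delta_rot":[0,0,0],"fingers":1},
  {"xyz":[0,0,0.3],"delta_rot":[0,0,0],"fingers":1},
])

```text
clock: 6.4
tcp_pos: [0.5492, -0.1754, 0.0593]
orientation: [-0.491, -3.103, -0.0]
contact_force: [0.3, 0.5, -0.2]
grip_width: 0.0535
```

Request:
jog_arm([
  {"xyz":[0,0,0.06],"delta_rot":[0,0,0],"fingers":1},
  {"xyz":[0,0,0.12],"delta_rot":[0,0,0],"fingers":1},
  {"xyz":[0,0,0.18],"delta_rot":[0,0,0],"fingers":1},
  {"xyz":[0,0,0.24],"delta_rot":[0,0,0],"fingers":1},
  {"xyz":[0,0,0.3],"delta_rot":[0,0,0],"fingers":1},
])

```text
clock: 6.82
tcp_pos: [0.5492, -0.1754, 0.0562]
orientation: [-0.491, -3.103, -0.0]
contact_force: [0.1, 0.6, -1.5]
grip_width: 0.0535
```

Baseline Fz is about −1 N, the wheel's weight plus noise. The bottom should now be at about 52 mm, so I use finer steps.

Request:
jog_arm([
  {"xyz":[0,0,0.04],"delta_rot":[0,0,0],"fingers":1},
  {"xyz":[0,0,0.08],"delta_rot":[0,0,0],"fingers":1},
  {"xyz":[0,0,0.12],"delta_rot":[0,0,0],"fingers":1},
  {"xyz":[0,0,0.16],"delta_rot":[0,0,0],"fingers":1},
  {"xyz":[0,0,0.2],"delta_rot":[0,0,0],"fingers":1},
])

```text
clock: 7.23
tcp_pos: [0.5492, -0.1755, 0.0548]
orientation: [-0.491, -3.103, -0.001]
contact_force: [-4.0, 1.0, 9.9]
grip_width: 0.0532
```

Request:
jog_arm([
  {"xyz":[0,0,-0.01],"delta_rot":[0,0,0],"fingers":1},
  {"xyz":[0,0,-0.01],"delta_rot":[0,0,0],"fingers":0.3},
  {"xyz":[0,0,-0.01],"delta_rot":[0,0,0],"fingers":0},
  {"xyz":[0,0,-0.01],"delta_rot":[0,0,0],"fingers":0},
  {"xyz":[0,0,-0.01],"delta_rot":[0,0,0],"fingers":0},
])

```text
clock: 7.65
tcp_pos: [0.5492, -0.1755, 0.0549]
orientation: [-0.491, -3.103, -0.001]
contact_force: [-0.2, -0.2, -0.5]
grip_width: 0.0854
```

```bash
python3 go.py .503 .239 .10
```

```text
t 7.65 tcp [ 0.5492 -0.1755  0.0549] F [-0.2 -0.2 -0.5] w 0.0854 z [-0.e+00  5.e-04 -1.e+00] yawx 162.0
xyz cm [17.2, 37.99, -4.49] rot [0.03, -0.01, 0.01]
```

Request:
jog_arm([
  {"xyz":[0,0,-1],"delta_rot":[0,0,0],"fingers":0},
  {"xyz":[0,0,-3],"delta_rot":[0,0,0],"fingers":0},
  {"xyz":[0,0,-6],"delta_rot":[0,0,0],"fingers":0},
  {"xyz":[1,3,-7],"delta_rot":[0,0,0],"fingers":0},
  {"xyz":[3,7,-7],"delta_rot":[0,0,0],"fingers":0},
])

```text
clock: 8.07
tcp_pos: [0.5459, -0.1065, 0.1291]
orientation: [0.501, 3.093, -0.001]
contact_force: [1.8, 1.7, -0.5]
grip_width: 0.0854
```

Request:
jog_arm([
  {"xyz":[14,31,0],"delta_rot":[0,0,0],"fingers":0},
  {"xyz":[14,31,0],"delta_rot":[0,0,0],"fingers":0},
  {"xyz":[14,31,0],"delta_rot":[0,0,0],"fingers":0},
  {"xyz":[14,31,0],"delta_rot":[0,0,0],"fingers":0},
  {"xyz":[14,31,0],"delta_rot":[0,0,0],"fingers":0},
])

```text
clock: 8.48
tcp_pos: [0.5228, 0.1066, 0.1279]
orientation: [0.502, 3.092, -0.001]
contact_force: [0.6, 0.0, -0.6]
grip_width: 0.0856
```

```bash
python3 go.py .502 .2395 .08
cat > pile.py <<'E'
from h import *
import sys
tag=sys.argv[1]
for n,z in (("top",float(sys.argv[2])),("side",float(sys.argv[2]))):
    im=imaging.grab_frame(n)
    x0,y0,x1,y1=(295,170,415,260) if n=="top" else (250,130,350,240)
    c=cv2.resize(im[y0:y1,x0:x1],None,fx=5,fy=5,interpolation=cv2.INTER_CUBIC)
    for y,cl in ((-.1755,(0,255,255)),):
        h=disc(n,(.549,y),z0=z); cv2.polylines(c,[(((h-[x0,y0])+.5)*5).astype(int)],True,cl,1)
    cv2.imwrite(f"pics/{n}_{tag}.png",c)
E
python3 pile.py p1 .051
```

```text
t 8.48 tcp [0.5228 0.1066 0.1279] F [ 0.6  0.  -0.6] w 0.0856 z [ 0.0093 -0.0019 -1.    ] yawx 161.6
xyz cm [6.22, 11.94, 4.74] rot [0.06, 0.54, -0.44]
```

View pics/top_p1.png

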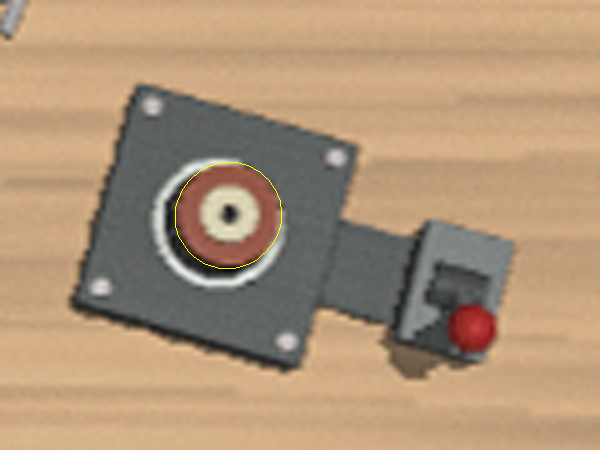

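View pics/side_p1.png

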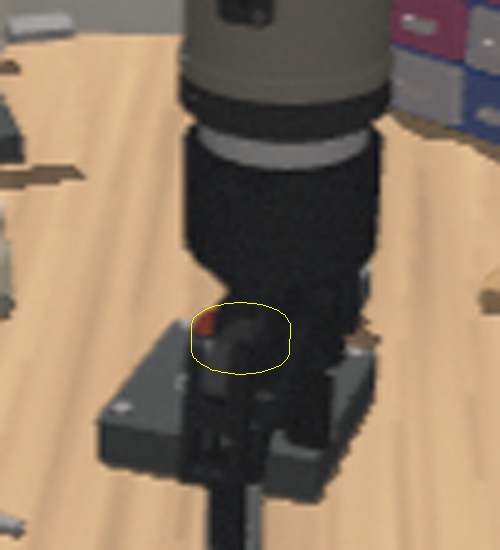

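Top view: the brown wheel sits on the pile at display (229,214), exactly where the robot put it. So the top camera agrees with the robot, and I'll aim the next wheels at y = −0.174. Now for green.

Request:
jog_arm([
  {"xyz":[3,6,0],"delta_rot":[0,0.5,-0.4],"fingers":0},
  {"xyz":[5.5,10.5,0],"delta_rot":[0,0.5,-0.4],"fingers":0},
  {"xyz":[6.2,11.9,1.5],"delta_rot":[0,0.5,-0.4],"fingers":0},
  {"xyz":[6.2,11.9,3],"delta_rot":[0,0.5,-0.4],"fingers":0},
  {"xyz":[6.2,11.9,4.5],"delta_rot":[0,0.5,-0.4],"fingers":0},
])

```text
clock: 9.0
tcp_pos: [0.4987, 0.2532, 0.083]
orientation: [0.46, 3.107, 0.014]
contact_force: [-0.1, -0.3, -0.2]
grip_width: 0.0856
```

```bash
python3 go.py .5015 .2385 .03
```

```text
t 9.0 tcp [0.4987 0.2532 0.083 ] F [-0.1 -0.3 -0.2] w 0.0856 z [ 0.0017  0.0089 -1.    ] yawx 163.2
xyz cm [-0.7, -1.37, 5.29] rot [0.52, -0.06, 1.15]
```

Request:
jog_arm([
  {"xyz":[-0.5,-0.7,0.5],"delta_rot":[0.5,0,1.1],"fingers":0},
  {"xyz":[-0.7,-1.2,1.5],"delta_rot":[0.5,0,1.1],"fingers":0},
  {"xyz":[-0.7,-1.35,2.5],"delta_rot":[0.5,0,1.1],"fingers":0},
  {"xyz":[-0.7,-1.35,3.5],"delta_rot":[0.5,0,1.1],"fingers":0},
  {"xyz":[-0.7,-1.35,4.3],"delta_rot":[0.5,0,1.1],"fingers":0},
])

```text
clock: 9.42
tcp_pos: [0.5019, 0.2372, 0.0392]
orientation: [-0.493, -3.102, -0.0]
contact_force: [-0.1, -0.4, 0.9]
grip_width: 0.085
```

```bash
python3 go.py .5015 .2385 .002
```

```text
t 9.42 tcp [0.5019 0.2372 0.0392] F [-0.1 -0.4  0.9] w 0.085 z [-9.e-04  2.e-04 -1.e+00] yawx 161.9
xyz cm [0.07, 0.12, 3.72] rot [-0.01, -0.05, -0.07]
```

Request:
jog_arm([
  {"xyz":[0.1,0.1,1],"delta_rot":[0,0,0],"fingers":0},
  {"xyz":[0.1,0.1,2],"delta_rot":[0,0,0],"fingers":0},
  {"xyz":[0.1,0.1,3],"delta_rot":[0,0,0],"fingers":0},
  {"xyz":[0.1,0.1,3.5],"delta_rot":[0,0,0],"fingers":0},
  {"xyz":[0.1,0.1,3.6],"delta_rot":[0,0,0],"fingers":0},
])

```text
clock: 9.83
tcp_pos: [0.5005, 0.2381, 0.0019]
orientation: [-0.493, -3.1, 0.002]
contact_force: [0.0, 0.5, -0.3]
grip_width: 0.0857
```

```bash
python3 go.py .5015 .2385 .003
```

```text
t 9.83 tcp [0.5005 0.2381 0.0019] F [ 0.   0.5 -0.3] w 0.0857 z [-2.6e-03 -8.0e-04 -1.0e+00] yawx 161.9
xyz cm [-0.09, 0.07, -0.11] rot [-0.09, -0.13, -0.07]
```

Request:
jog_arm([
  {"xyz":[-0.1,0.1,-0.1],"delta_rot":[0,-0.1,0],"fingers":0.2},
  {"xyz":[-0.1,0.1,-0.1],"delta_rot":[0,-0.1,0],"fingers":0.5},
  {"xyz":[-0.1,0.1,-0.1],"delta_rot":[0,-0.1,0],"fingers":1},
  {"xyz":[-0.1,0.1,-0.1],"delta_rot":[0,-0.1,0],"fingers":1},
  {"xyz":[-0.1,0.1,-0.1],"delta_rot":[0,-0.1,0],"fingers":1},
])

```text
clock: 10.25
tcp_pos: [0.5023, 0.2392, 0.004]
orientation: [0.493, 3.102, -0.001]
contact_force: [-1.7, -0.3, 5.7]
grip_width: 0.0534
```

Request:
jog_arm([
  {"xyz":[0,0,0],"delta_rot":[0,0,0],"fingers":1},
  {"xyz":[0,0,-0.1],"delta_rot":[0,0,0],"fingers":1},
  {"xyz":[0,0,-0.5],"delta_rot":[0,0,0],"fingers":1},
  {"xyz":[0,0,-1],"delta_rot":[0,0,0],"fingers":1},
  {"xyz":[0,0,-1.6],"delta_rot":[0,0,0],"fingers":1},
])

```text
clock: 10.67
tcp_pos: [0.5021, 0.2391, 0.0203]
orientation: [0.493, 3.103, -0.001]
contact_force: [0.0, -0.7, -0.4]
grip_width: 0.053
```

```bash
python3 go.py .549 -.174 .14; python3 held.py -0.004 held_green .006
```

```text
t 10.67 tcp [0.5021 0.2391 0.0203] F [ 0.  -0.7 -0.4] w 0.053 z [-0.e+00 -7.e-04 -1.e+00] yawx 161.9
xyz cm [-17.26, -37.83, -11.94] rot [-0.04, 0.01, -0.06]
```

View pics/held_green.png

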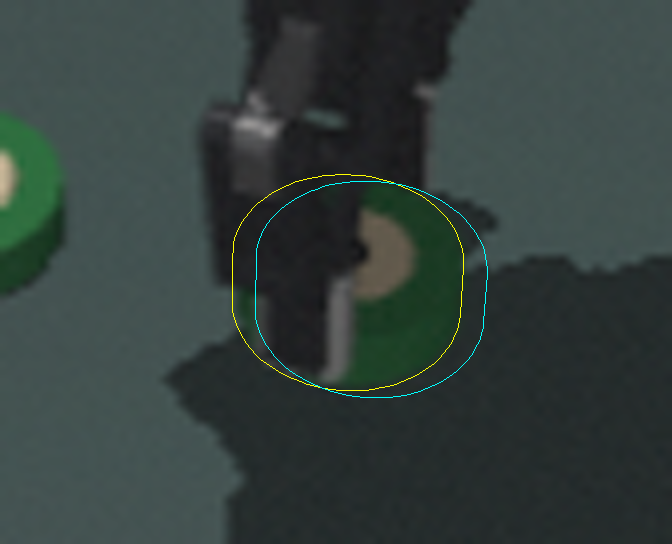

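Green is held centred, with its right edge on the yellow outline. Next is the pile, where contact should come at TCP z of about 0.071.

Request:
jog_arm([
  {"xyz":[0,0,-3],"delta_rot":[0,0,0],"fingers":1},
  {"xyz":[-0.5,-1,-6.5],"delta_rot":[0,0,0],"fingers":1},
  {"xyz":[-2,-4,-10],"delta_rot":[0,0,0],"fingers":1},
  {"xyz":[-4,-8,-11],"delta_rot":[0,0,0],"fingers":1},
  {"xyz":[-6,-12,-11],"delta_rot":[0,0,0],"fingers":1},
])

```text
clock: 11.13
tcp_pos: [0.5229, 0.12, 0.1346]
orientation: [0.487, 3.096, 0.007]
contact_force: [0.7, -0.5, -0.4]
grip_width: 0.0531
```

```bash
python3 go.py .549 -.174 .12
```

```text
t 11.13 tcp [0.5229 0.12   0.1346] F [ 0.7 -0.5 -0.4] w 0.0531 z [ 0.008   0.0033 -1.    ] yawx 162.1
xyz cm [-11.51, -27.19, 1.39] rot [0.32, 0.38, 0.11]
```

Request:
jog_arm([
  {"xyz":[-1.7,-4,0],"delta_rot":[0.3,0.4,0.1],"fingers":1},
  {"xyz":[-3.4,-8,0],"delta_rot":[0.3,0.4,0.1],"fingers":1},
  {"xyz":[-5.1,-12,0],"delta_rot":[0.3,0.4,0.1],"fingers":1},
  {"xyz":[-6.8,-16,0],"delta_rot":[0.3,0.4,0.1],"fingers":1},
  {"xyz":[-8.2,-19.5,0],"delta_rot":[0.3,0.4,0.1],"fingers":1},
])

```text
clock: 11.55
tcp_pos: [0.5408, -0.0898, 0.1347]
orientation: [0.491, 3.102, 0.001]
contact_force: [1.1, 1.0, -1.2]
grip_width: 0.0533
```

```bash
python3 go.py .549 -.174 .105
```

```text
t 11.55 tcp [ 0.5408 -0.0898  0.1347] F [ 1.1  1.  -1.2] w 0.0533 z [ 7.e-04  6.e-04 -1.e+00] yawx 162.0
xyz cm [-3.38, -7.76, 2.96] rot [0.05, 0.03, 0.03]
```

Request:
jog_arm([
  {"xyz":[-1.5,-3.4,0],"delta_rot":[0,0,0],"fingers":1},
  {"xyz":[-2.6,-5.9,0.6],"delta_rot":[0,0,0],"fingers":1},
  {"xyz":[-3.2,-7.3,1.4],"delta_rot":[0,0,0],"fingers":1},
  {"xyz":[-3.4,-7.8,2.2],"delta_rot":[0,0,0],"fingers":1},
  {"xyz":[-3.4,-7.8,3],"delta_rot":[0,0,0],"fingers":1},
])

```text
clock: 11.97
tcp_pos: [0.5489, -0.176, 0.1043]
orientation: [0.495, 3.101, 0.0]
contact_force: [-0.3, 0.6, -0.7]
grip_width: 0.053
```

```bash
python3 go.py .549 -.174 .084
```

```text
t 11.97 tcp [ 0.5489 -0.176   0.1043] F [-0.3  0.6 -0.7] w 0.053 z [ 1.e-03  1.e-04 -1.e+00] yawx 161.9
xyz cm [0.05, 0.19, 2.03] rot [0.02, 0.05, -0.13]
```

Request:
jog_arm([
  {"xyz":[0,0.2,0.5],"delta_rot":[0,0,-0.1],"fingers":1},
  {"xyz":[0,0.2,1],"delta_rot":[0,0,-0.1],"fingers":1},
  {"xyz":[0,0.2,1.5],"delta_rot":[0,0,-0.1],"fingers":1},
  {"xyz":[0,0.2,2],"delta_rot":[0,0,-0.1],"fingers":1},
  {"xyz":[0,0.2,2.3],"delta_rot":[0,0,-0.1],"fingers":1},
])

```text
clock: 12.38
tcp_pos: [0.5495, -0.173, 0.0807]
orientation: [0.49, 3.103, 0.001]
contact_force: [-0.6, -0.2, 0.7]
grip_width: 0.0529
```

```bash
python3 go.py .549 -.174 .075
```

```text
t 12.38 tcp [ 0.5495 -0.173   0.0807] F [-0.6 -0.2  0.7] w 0.0529 z [ 5.e-04  6.e-04 -1.e+00] yawx 162.1
xyz cm [0.02, -0.11, 0.57] rot [0.04, 0.02, 0.06]
```

Request:
jog_arm([
  {"xyz":[0,-0.1,0.1],"delta_rot":[0,0,0],"fingers":1},
  {"xyz":[0,-0.1,0.2],"delta_rot":[0,0,0],"fingers":1},
  {"xyz":[0,-0.1,0.3],"delta_rot":[0,0,0],"fingers":1},
  {"xyz":[0,-0.1,0.4],"delta_rot":[0,0,0],"fingers":1},
  {"xyz":[0,-0.1,0.5],"delta_rot":[0,0,0],"fingers":1},
])

```text
clock: 12.8
tcp_pos: [0.5493, -0.174, 0.0758]
orientation: [0.49, 3.102, 0.001]
contact_force: [0.2, -0.2, -0.9]
grip_width: 0.0533
```

Request:
jog_arm([
  {"xyz":[0,0,0.06],"delta_rot":[0,0,0],"fingers":1},
  {"xyz":[0,0,0.12],"delta_rot":[0,0,0],"fingers":1},
  {"xyz":[0,0,0.18],"delta_rot":[0,0,0],"fingers":1},
  {"xyz":[0,0,0.24],"delta_rot":[0,0,0],"fingers":1},
  {"xyz":[0,0,0.3],"delta_rot":[0,0,0],"fingers":1},
])

```text
clock: 13.22
tcp_pos: [0.5494, -0.174, 0.0728]
orientation: [0.49, 3.102, 0.001]
contact_force: [0.4, -0.4, 0.2]
grip_width: 0.0534
```

Request:
jog_arm([
  {"xyz":[0,0,0.03],"delta_rot":[0,0,0],"fingers":1},
  {"xyz":[0,0,0.06],"delta_rot":[0,0,0],"fingers":1},
  {"xyz":[0,0,0.09],"delta_rot":[0,0,0],"fingers":1},
  {"xyz":[0,0,0.12],"delta_rot":[0,0,0],"fingers":1},
  {"xyz":[0,0,0.15],"delta_rot":[0,0,0],"fingers":1},
])

```text
clock: 13.63
tcp_pos: [0.5494, -0.174, 0.0713]
orientation: [0.49, 3.102, 0.001]
contact_force: [0.1, -1.2, -0.4]
grip_width: 0.0534
```

Request:
jog_arm([
  {"xyz":[0,0,0.02],"delta_rot":[0,0,0],"fingers":1},
  {"xyz":[0,0,0.04],"delta_rot":[0,0,0],"fingers":1},
  {"xyz":[0,0,0.06],"delta_rot":[0,0,0],"fingers":1},
  {"xyz":[0,0,0.08],"delta_rot":[0,0,0],"fingers":1},
  {"xyz":[0,0,0.1],"delta_rot":[0,0,0],"fingers":1},
])

```text
clock: 14.05
tcp_pos: [0.5494, -0.1741, 0.0707]
orientation: [0.49, 3.102, 0.001]
contact_force: [-2.3, 0.9, 6.8]
grip_width: 0.0532
```

Contact: 6.8 N at TCP z 0.0707, as predicted. I release.

Request:
jog_arm([
  {"xyz":[0,0,-0.01],"delta_rot":[0,0,0],"fingers":1},
  {"xyz":[0,0,-0.01],"delta_rot":[0,0,0],"fingers":0.3},
  {"xyz":[0,0,-0.01],"delta_rot":[0,0,0],"fingers":0},
  {"xyz":[0,0,-0.01],"delta_rot":[0,0,0],"fingers":0},
  {"xyz":[0,0,-0.01],"delta_rot":[0,0,0],"fingers":0},
])

```text
clock: 14.47
tcp_pos: [0.5495, -0.174, 0.0708]
orientation: [0.49, 3.102, 0.001]
contact_force: [0.4, -0.2, -0.3]
grip_width: 0.0858
```

Request:
jog_arm([
  {"xyz":[0,0,-1],"delta_rot":[0,0,0],"fingers":0},
  {"xyz":[0,0,-3],"delta_rot":[0,0,0],"fingers":0},
  {"xyz":[0,0,-5.5],"delta_rot":[0,0,0],"fingers":0},
  {"xyz":[1.5,2.5,-6],"delta_rot":[0,0,0],"fingers":0},
  {"xyz":[4,6,-6],"delta_rot":[0,0,0],"fingers":0},
])

```text
clock: 14.88
tcp_pos: [0.5329, -0.1096, 0.134]
orientation: [0.499, 3.093, -0.001]
contact_force: [1.3, 1.9, 0.3]
grip_width: 0.0856
```

```bash
python3 go.py .4725 .0712 .09
```

```text
t 14.88 tcp [ 0.5329 -0.1096  0.134 ] F [1.3 1.9 0.3] w 0.0856 z [ 0.0082 -0.0022 -1.    ] yawx 161.7
xyz cm [11.46, 15.26, 4.32] rot [0.03, 0.48, -0.34]
```

Request:
jog_arm([
  {"xyz":[2.4,3.2,0],"delta_rot":[0,0.4,-0.3],"fingers":0},
  {"xyz":[4.8,6.4,0],"delta_rot":[0,0.4,-0.3],"fingers":0},
  {"xyz":[7.2,9.6,0.5],"delta_rot":[0,0.4,-0.3],"fingers":0},
  {"xyz":[9.4,12.5,1.2],"delta_rot":[0,0.4,-0.3],"fingers":0},
  {"xyz":[11,14.7,2],"delta_rot":[0,0.4,-0.3],"fingers":0},
])

```text
clock: 15.3
tcp_pos: [0.4741, 0.0677, 0.1141]
orientation: [0.489, 3.101, 0.003]
contact_force: [0.2, 0.7, -0.7]
grip_width: 0.0851
```

```bash
python3 go.py .4725 .0712 .06; python3 pile.py p2 .067
```

```text
t 15.3 tcp [0.4741 0.0677 0.1141] F [ 0.2  0.7 -0.7] w 0.0851 z [ 0.0029  0.0014 -1.    ] yawx 162.1
xyz cm [0.27, 0.27, 5.41] rot [0.13, 0.13, 0.09]
```

View pics/top_p2.png

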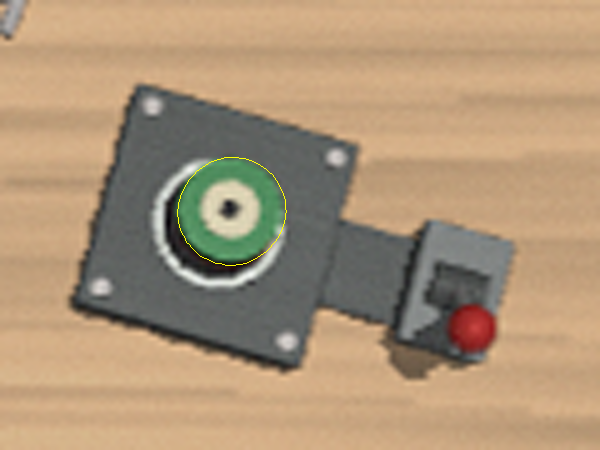

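View pics/side_p2.png

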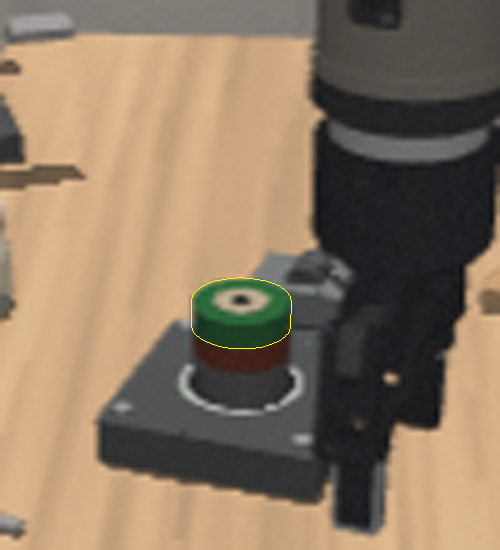

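Both views show green flat on brown, at top display (231,211) and side display (241,312), aligned with the pile. White is next.

Request:
jog_arm([
  {"xyz":[0.3,0.3,1],"delta_rot":[0.1,0.1,0],"fingers":0},
  {"xyz":[0.3,0.3,2.5],"delta_rot":[0.1,0.1,0],"fingers":0},
  {"xyz":[0.3,0.3,4.5],"delta_rot":[0.1,0.1,0],"fingers":0},
  {"xyz":[0.3,0.3,6.5],"delta_rot":[0.1,0.1,0],"fingers":0},
  {"xyz":[0.3,0.3,8],"delta_rot":[0.1,0.1,0],"fingers":0},
])

```text
clock: 15.82
tcp_pos: [0.471, 0.0723, 0.0316]
orientation: [-0.482, -3.102, 0.001]
contact_force: [0.3, -0.4, -0.6]
grip_width: 0.0858
```

```bash
python3 go.py .4725 .0712 .003
```

```text
t 15.82 tcp [0.471  0.0723 0.0316] F [ 0.3 -0.4 -0.6] w 0.0858 z [-2.8e-03 -1.0e-04 -1.0e+00] yawx 162.3
xyz cm [-0.18, -0.06, 2.86] rot [-0.06, -0.15, 0.32]
```

Request:
jog_arm([
  {"xyz":[-0.1,-0.1,1],"delta_rot":[-0.1,-0.1,0.3],"fingers":0},
  {"xyz":[-0.1,-0.1,2],"delta_rot":[-0.1,-0.1,0.3],"fingers":0},
  {"xyz":[-0.1,-0.1,2.6],"delta_rot":[-0.1,-0.1,0.3],"fingers":0},
  {"xyz":[-0.1,-0.1,2.8],"delta_rot":[-0.1,-0.1,0.3],"fingers":0},
  {"xyz":[-0.1,-0.1,2.8],"delta_rot":[-0.1,-0.1,0.3],"fingers":0},
])

```text
clock: 16.23
tcp_pos: [0.4717, 0.0708, 0.0034]
orientation: [-0.492, -3.102, -0.001]
contact_force: [-0.3, 0.9, 0.3]
grip_width: 0.0854
```

```bash
python3 go.py .4725 .0712 .003
```

```text
t 16.23 tcp [0.4717 0.0708 0.0034] F [-0.3  0.9  0.3] w 0.0854 z [-8.e-04  8.e-04 -1.e+00] yawx 162.0
xyz cm [-0.06, 0.07, 0.04] rot [0.03, -0.06, -0.01]
```

Request:
jog_arm([
  {"xyz":[-0.1,0.1,0],"delta_rot":[0,0,0],"fingers":0.2},
  {"xyz":[-0.1,0.1,0],"delta_rot":[0,0,0],"fingers":0.5},
  {"xyz":[-0.1,0.1,0],"delta_rot":[0,0,0],"fingers":1},
  {"xyz":[-0.1,0.1,0],"delta_rot":[0,0,0],"fingers":1},
  {"xyz":[-0.1,0.1,0],"delta_rot":[0,0,0],"fingers":1},
])

```text
clock: 16.65
tcp_pos: [0.4737, 0.0716, 0.0047]
orientation: [0.491, 3.102, 0.002]
contact_force: [-2.7, -0.3, 10.9]
grip_width: 0.0535
```

Request:
jog_arm([
  {"xyz":[0,0,0],"delta_rot":[0,0,0],"fingers":1},
  {"xyz":[0,0,-0.1],"delta_rot":[0,0,0],"fingers":1},
  {"xyz":[0,0,-0.5],"delta_rot":[0,0,0],"fingers":1},
  {"xyz":[0,0,-1],"delta_rot":[0,0,0],"fingers":1},
  {"xyz":[0,0,-1.6],"delta_rot":[0,0,0],"fingers":1},
])

```text
clock: 17.07
tcp_pos: [0.4734, 0.0716, 0.021]
orientation: [0.492, 3.103, 0.002]
contact_force: [0.5, -0.3, -0.5]
grip_width: 0.0532
```

```bash
python3 go.py .549 -.174 .14; python3 held.py -0.004 held_white .006
```

```text
t 17.07 tcp [0.4734 0.0716 0.021 ] F [ 0.5 -0.3 -0.5] w 0.0532 z [ 2.0e-04  1.3e-03 -1.0e+00] yawx 162.0
xyz cm [-14.78, -21.01, -11.93] rot [0.07, -0.01, -0.0]
```

View pics/held_white.png

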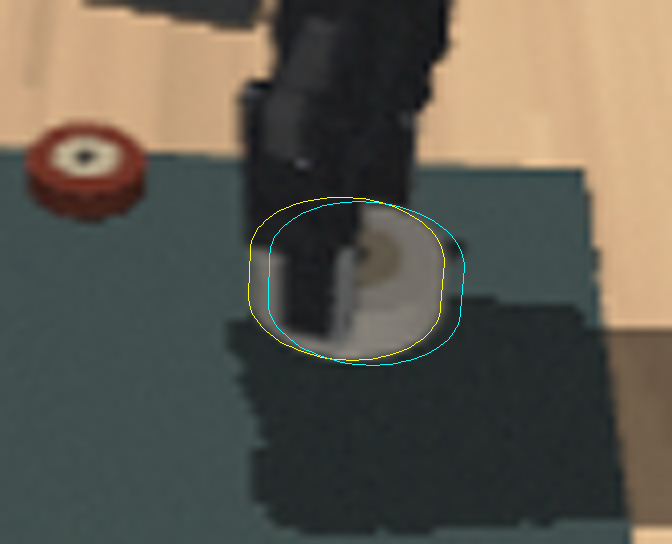

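White is held centred as well. I carry it high and expect contact at TCP z of about 0.087.

Request:
jog_arm([
  {"xyz":[0,0,-3.5],"delta_rot":[0,0,0],"fingers":1},
  {"xyz":[-0.5,-0.7,-7],"delta_rot":[0,0,0],"fingers":1},
  {"xyz":[-2,-3,-10.5],"delta_rot":[0,0,0],"fingers":1},
  {"xyz":[-4,-5.8,-12.5],"delta_rot":[0,0,0],"fingers":1},
  {"xyz":[-6,-8.6,-12.8],"delta_rot":[0,0,0],"fingers":1},
])

```text
clock: 17.53
tcp_pos: [0.5073, -0.0293, 0.1548]
orientation: [0.487, 3.094, 0.007]
contact_force: [1.9, 0.7, -1.4]
grip_width: 0.0528
```

```bash
python3 go.py .549 -.174 .14
```

```text
t 17.53 tcp [ 0.5073 -0.0293  0.1548] F [ 1.9  0.7 -1.4] w 0.0528 z [ 0.0099  0.003  -0.9999] yawx 162.1
xyz cm [-8.4, -12.49, 1.47] rot [0.34, 0.48, 0.12]
```

Request:
jog_arm([
  {"xyz":[-2.2,-3.2,0],"delta_rot":[0.3,0.5,0.1],"fingers":1},
  {"xyz":[-4.4,-6.5,0],"delta_rot":[0.3,0.5,0.1],"fingers":1},
  {"xyz":[-6.3,-9.4,0.4],"delta_rot":[0.3,0.5,0.1],"fingers":1},
  {"xyz":[-7.8,-11.6,1],"delta_rot":[0.3,0.5,0.1],"fingers":1},
  {"xyz":[-8.4,-12.5,1.6],"delta_rot":[0.3,0.5,0.1],"fingers":1},
])

```text
clock: 17.95
tcp_pos: [0.5494, -0.1792, 0.1392]
orientation: [0.499, 3.1, -0.002]
contact_force: [0.2, -0.9, -0.9]
grip_width: 0.0533
```

```bash
python3 go.py .549 -.174 .115
```

```text
t 17.95 tcp [ 0.5494 -0.1792  0.1392] F [ 0.2 -0.9 -0.9] w 0.0533 z [ 0.0017 -0.0018 -1.    ] yawx 161.7
xyz cm [0.2, 0.49, 2.42] rot [-0.07, 0.12, -0.28]
```

Request:
jog_arm([
  {"xyz":[0.1,0.3,0.7],"delta_rot":[0,0.1,-0.3],"fingers":1},
  {"xyz":[0.2,0.5,1.5],"delta_rot":[0,0.1,-0.3],"fingers":1},
  {"xyz":[0.2,0.5,2.3],"delta_rot":[0,0.1,-0.3],"fingers":1},
  {"xyz":[0.2,0.5,3],"delta_rot":[0,0.1,-0.3],"fingers":1},
  {"xyz":[0.2,0.5,3.6],"delta_rot":[0,0.1,-0.3],"fingers":1},
])

```text
clock: 18.37
tcp_pos: [0.5487, -0.1718, 0.1022]
orientation: [-0.487, -3.103, 0.001]
contact_force: [-0.0, -0.6, -1.4]
grip_width: 0.0528
```

```bash
python3 go.py .549 -.174 .095
```

```text
t 18.37 tcp [ 0.5487 -0.1718  0.1022] F [-0.  -0.6 -1.4] w 0.0528 z [-1.1e-03 -3.0e-04 -1.0e+00] yawx 162.2
xyz cm [-0.09, -0.2, 0.72] rot [-0.03, -0.05, 0.17]
```

Request:
jog_arm([
  {"xyz":[-0.1,-0.2,0.2],"delta_rot":[0,0,0.1],"fingers":1},
  {"xyz":[-0.1,-0.2,0.4],"delta_rot":[0,0,0.1],"fingers":1},
  {"xyz":[-0.1,-0.2,0.6],"delta_rot":[0,0,0.1],"fingers":1},
  {"xyz":[-0.1,-0.2,0.8],"delta_rot":[0,0,0.1],"fingers":1},
  {"xyz":[-0.1,-0.2,0.9],"delta_rot":[0,0,0.1],"fingers":1},
])

```text
clock: 18.78
tcp_pos: [0.5492, -0.1741, 0.0932]
orientation: [-0.489, -3.102, 0.001]
contact_force: [-0.4, 0.4, -0.9]
grip_width: 0.0532
```

Request:
jog_arm([
  {"xyz":[0,0,0.06],"delta_rot":[0,0,0],"fingers":1},
  {"xyz":[0,0,0.12],"delta_rot":[0,0,0],"fingers":1},
  {"xyz":[0,0,0.18],"delta_rot":[0,0,0],"fingers":1},
  {"xyz":[0,0,0.24],"delta_rot":[0,0,0],"fingers":1},
  {"xyz":[0,0,0.3],"delta_rot":[0,0,0],"fingers":1},
])

```text
clock: 19.2
tcp_pos: [0.5492, -0.1741, 0.0902]
orientation: [-0.49, -3.103, 0.001]
contact_force: [0.2, -0.6, -1.3]
grip_width: 0.0532
```

Request:
jog_arm([
  {"xyz":[0,0,0.04],"delta_rot":[0,0,0],"fingers":1},
  {"xyz":[0,0,0.08],"delta_rot":[0,0,0],"fingers":1},
  {"xyz":[0,0,0.12],"delta_rot":[0,0,0],"fingers":1},
  {"xyz":[0,0,0.15],"delta_rot":[0,0,0],"fingers":1},
  {"xyz":[0,0,0.18],"delta_rot":[0,0,0],"fingers":1},
])

```text
clock: 19.62
tcp_pos: [0.5492, -0.1741, 0.0883]
orientation: [-0.49, -3.103, 0.001]
contact_force: [0.7, -0.9, -1.5]
grip_width: 0.053
```

Request:
jog_arm([
  {"xyz":[0,0,0.02],"delta_rot":[0,0,0],"fingers":1},
  {"xyz":[0,0,0.04],"delta_rot":[0,0,0],"fingers":1},
  {"xyz":[0,0,0.06],"delta_rot":[0,0,0],"fingers":1},
  {"xyz":[0,0,0.08],"delta_rot":[0,0,0],"fingers":1},
  {"xyz":[0,0,0.1],"delta_rot":[0,0,0],"fingers":1},
])

```text
clock: 20.03
tcp_pos: [0.5492, -0.1741, 0.0875]
orientation: [-0.49, -3.103, 0.0]
contact_force: [-2.3, 0.4, 2.9]
grip_width: 0.0531
```

Request:
jog_arm([
  {"xyz":[0,0,0.02],"delta_rot":[0,0,0],"fingers":1},
  {"xyz":[0,0,0.03],"delta_rot":[0,0,0],"fingers":1},
  {"xyz":[0,0,0.04],"delta_rot":[0,0,0],"fingers":1},
  {"xyz":[0,0,0.05],"delta_rot":[0,0,0],"fingers":1},
  {"xyz":[0,0,0.05],"delta_rot":[0,0,0],"fingers":1},
])

```text
clock: 20.45
tcp_pos: [0.5493, -0.1741, 0.0875]
orientation: [-0.49, -3.103, 0.0]
contact_force: [-2.5, 0.8, 6.4]
grip_width: 0.0532
```

Resting with 6.4 N. I release and retreat straight up.

Request:
jog_arm([
  {"xyz":[0,0,0],"delta_rot":[0,0,0],"fingers":1},
  {"xyz":[0,0,0],"delta_rot":[0,0,0],"fingers":0.3},
  {"xyz":[0,0,0],"delta_rot":[0,0,0],"fingers":0},
  {"xyz":[0,0,0],"delta_rot":[0,0,0],"fingers":0},
  {"xyz":[0,0,0],"delta_rot":[0,0,0],"fingers":0},
])

```text
clock: 20.87
tcp_pos: [0.5493, -0.1741, 0.0874]
orientation: [-0.49, -3.103, 0.0]
contact_force: [-0.3, 0.3, 0.3]
grip_width: 0.0853
```

Request:
jog_arm([
  {"xyz":[0,0,-1],"delta_rot":[0,0,0],"fingers":0},
  {"xyz":[0,0,-3],"delta_rot":[0,0,0],"fingers":0},
  {"xyz":[0,0,-6],"delta_rot":[0,0,0],"fingers":0},
  {"xyz":[0,0,-9],"delta_rot":[0,0,0],"fingers":0},
  {"xyz":[0,0,-11],"delta_rot":[0,0,0],"fingers":0},
])

```text
clock: 21.28
tcp_pos: [0.5502, -0.1746, 0.2009]
orientation: [0.49, 3.1, -0.001]
contact_force: [1.0, -0.0, -0.3]
grip_width: 0.0857
```

```bash
python3 go.py .45 -.12 .2; python3 pile.py p3 .0832
```

```text
t 21.28 tcp [ 0.5502 -0.1746  0.2009] F [ 1.  -0.  -0.3] w 0.0857 z [ 2.6e-03 -9.0e-04 -1.0e+00] yawx 162.0
xyz cm [11.22, 2.1, 0.05] rot [-0.0, 0.16, 0.04]
```

View pics/side_p3.png

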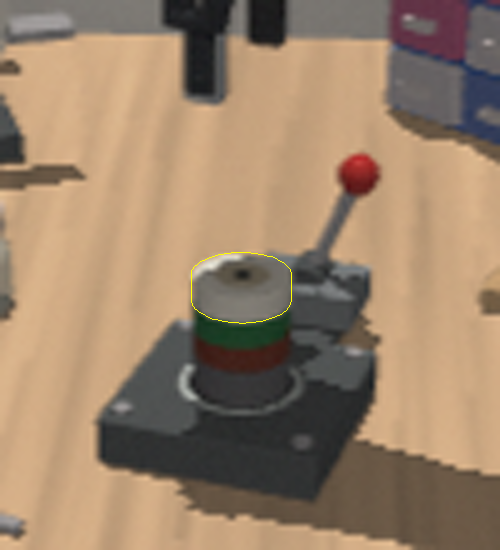

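All three wheels are stacked flat at side display (241,290). Next is the lever. I shut the fingers and go to the −x side of the knob.

```bash
python3 go.py .425 -.279 .2 164.2
```

```text
t 21.38 tcp [ 0.5519 -0.175   0.2021] F [ 1.3 -0.3  0.2] w 0.0855 z [ 0.0074 -0.0015 -1.    ] yawx 162.0
xyz cm [8.86, -13.81, 0.13] rot [0.04, 0.43, -2.16]
```

Request:
jog_arm([
  {"xyz":[1.8,-2.8,0],"delta_rot":[0,0.4,-2.2],"fingers":1},
  {"xyz":[3.6,-5.6,0],"delta_rot":[0,0.4,-2.2],"fingers":1},
  {"xyz":[5.4,-8.4,0],"delta_rot":[0,0.4,-2.2],"fingers":1},
  {"xyz":[7.2,-11.2,0],"delta_rot":[0,0.4,-2.2],"fingers":1},
  {"xyz":[8.9,-13.8,0],"delta_rot":[0,0.4,-2.2],"fingers":1},
])

```text
clock: 21.8
tcp_pos: [0.4226, -0.2797, 0.201]
orientation: [-0.431, -3.112, -0.001]
contact_force: [-0.5, -0.7, -0.6]
grip_width: 0.0259
```

```bash
python3 go.py .425 -.279 .095 164.2
python3 - <<'E'
from h import *
im=imaging.grab_frame("top"); cv2.imwrite("pics/top_p4.png",cv2.resize(im[160:310,300:480],None,fx=4,fy=4,interpolation=cv2.INTER_CUBIC))
print(imaging.find_in("top","brush_grip"),at("top",(400,275),0.01),at("top",(440,290),0.02))
E
```

```text
t 21.8 tcp [ 0.4226 -0.2797  0.201 ] F [-0.5 -0.7 -0.6] w 0.0259 z [-2.e-04  8.e-04 -1.e+00] yawx 164.2
xyz cm [-0.22, 0.12, 10.6] rot [0.04, -0.02, 0.01]
[{'position': [460.8, 296.8], 'conf': 0.69}] [ 0.38365271 -0.34493417  0.01      ] [ 0.34402326 -0.45041059  0.02      ]
```

View pics/top_p4.png

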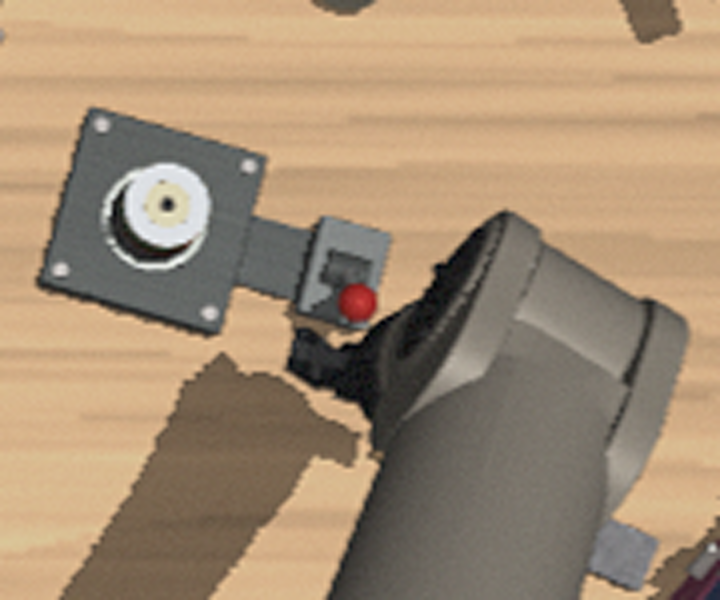

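The top view shows white on the pile at (168,206), the knob at (358,302) untouched, and the gripper on the knob's −x side. I descend.

Request:
jog_arm([
  {"xyz":[-0.2,0.1,3],"delta_rot":[0,0,0],"fingers":1},
  {"xyz":[-0.2,0.1,6],"delta_rot":[0,0,0],"fingers":1},
  {"xyz":[-0.2,0.1,8.5],"delta_rot":[0,0,0],"fingers":1},
  {"xyz":[-0.2,0.1,10],"delta_rot":[0,0,0],"fingers":1},
  {"xyz":[-0.2,0.1,10.5],"delta_rot":[0,0,0],"fingers":1},
])

```text
clock: 22.32
tcp_pos: [0.42, -0.2806, 0.0933]
orientation: [-0.442, -3.104, -0.002]
contact_force: [-0.6, 0.5, 0.6]
grip_width: -0.0002
```

```bash
python3 go.py .5123 -.3039 .095 164.2
python3 - <<'E'
from h import *
im=imaging.grab_frame("side"); cv2.imwrite("pics/side_p5.png",cv2.resize(im[90:240,250:400],None,fx=4,fy=4,interpolation=cv2.INTER_CUBIC))
E
```

```text
t 22.32 tcp [ 0.42   -0.2806  0.0933] F [-0.6  0.5  0.6] w -0.0002 z [-0.0064  0.0022 -1.    ] yawx 163.8
xyz cm [-9.51, 0.34, -0.23] rot [0.02, -0.39, -0.4]
```

View pics/side_p5.png

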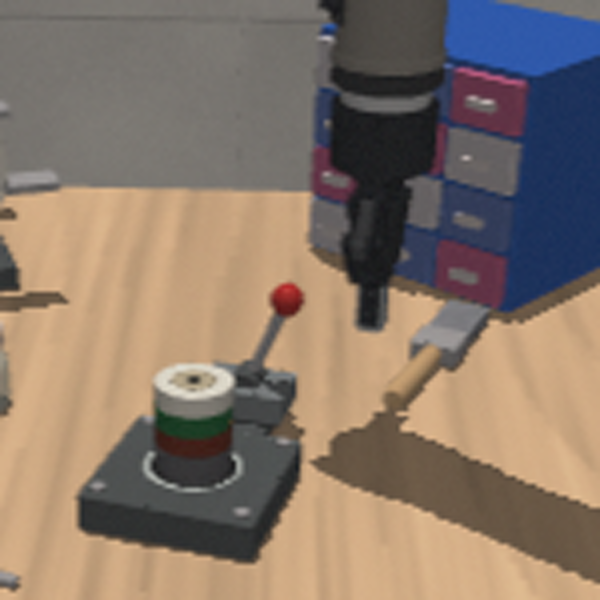

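Request:
jog_arm([
  {"xyz":[-0.8,0.1,-0.1],"delta_rot":[0,-0.4,-0.4],"fingers":1},
  {"xyz":[-1.6,0.1,-0.2],"delta_rot":[0,-0.4,-0.4],"fingers":1},
  {"xyz":[-2.4,0.1,-0.2],"delta_rot":[0,-0.4,-0.4],"fingers":1},
  {"xyz":[-3.2,0.1,-0.2],"delta_rot":[0,-0.4,-0.4],"fingers":1},
  {"xyz":[-3.8,0.2,-0.2],"delta_rot":[0,-0.4,-0.4],"fingers":1},
])

```text
clock: 22.78
tcp_pos: [0.4595, -0.2903, 0.0965]
orientation: [0.431, 3.109, -0.001]
contact_force: [0.9, -0.3, -0.0]
grip_width: 0.0001
```

```bash
python3 go.py .5123 -.3039 .095 164.2
```

```text
t 22.78 tcp [ 0.4595 -0.2903  0.0965] F [ 0.9 -0.3 -0. ] w 0.0001 z [ 0.0031 -0.0012 -1.    ] yawx 164.2
xyz cm [-5.45, 0.13, 0.17] rot [-0.02, 0.19, 0.01]
```

Request:
jog_arm([
  {"xyz":[-0.5,0,0.1],"delta_rot":[0,0.1,0],"fingers":1},
  {"xyz":[-1.0,0,0.1],"delta_rot":[0,0.1,0],"fingers":1},
  {"xyz":[-1.5,0,0.1],"delta_rot":[0,0.1,0],"fingers":1},
  {"xyz":[-2,0.1,0.1],"delta_rot":[0,0.1,0],"fingers":1},
  {"xyz":[-2.5,0.1,0.1],"delta_rot":[0,0.1,0],"fingers":1},
])

```text
clock: 23.2
tcp_pos: [0.4841, -0.2961, 0.0956]
orientation: [0.431, 3.111, -0.001]
contact_force: [-1.0, 0.5, 1.2]
grip_width: 0.0003
```

Request:
jog_arm([
  {"xyz":[-0.5,0,0],"delta_rot":[0,0,0],"fingers":1},
  {"xyz":[-1.0,0,0],"delta_rot":[0,0,0],"fingers":1},
  {"xyz":[-1.5,0,0],"delta_rot":[0,0,0],"fingers":1},
  {"xyz":[-2,0,0],"delta_rot":[0,0,0],"fingers":1},
  {"xyz":[-2.4,0,0],"delta_rot":[0,0,0],"fingers":1},
])

```text
clock: 23.62
tcp_pos: [0.5078, -0.3027, 0.0955]
orientation: [0.431, 3.111, -0.001]
contact_force: [-0.6, 0.1, -1.0]
grip_width: 0.0002
```

```bash
python3 go.py .5123 -.3039 .095 164.2
python3 - <<'E'
from h import *
im=imaging.grab_frame("side"); cv2.imwrite("pics/side_p6.png",cv2.resize(im[90:240,250:400],None,fx=4,fy=4,interpolation=cv2.INTER_CUBIC))
E
```

```text
t 23.62 tcp [ 0.5078 -0.3027  0.0955] F [-0.6  0.1 -1. ] w 0.0002 z [ 1.1e-03 -6.0e-04 -1.0e+00] yawx 164.2
xyz cm [-0.47, 0.01, 0.05] rot [-0.01, 0.07, 0.02]
```

View pics/side_p6.png

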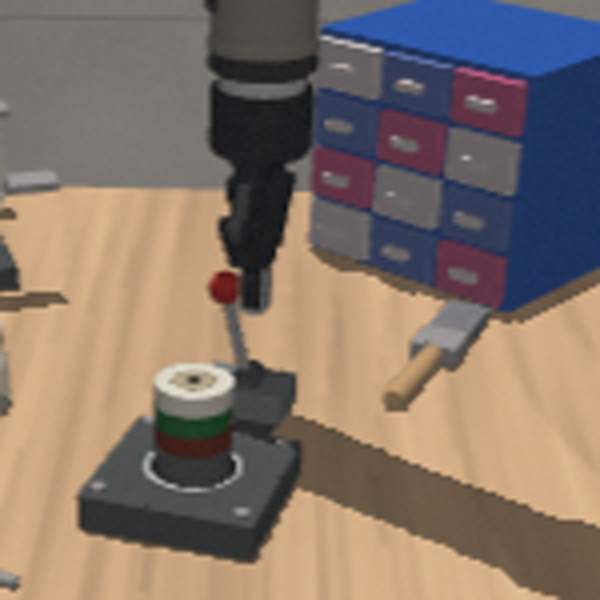

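Request:
jog_arm([
  {"xyz":[-0.2,0,0],"delta_rot":[0,0,0],"fingers":1},
  {"xyz":[-0.4,0,0],"delta_rot":[0,0,0],"fingers":1},
  {"xyz":[-0.6,0,0],"delta_rot":[0,0,0],"fingers":1},
  {"xyz":[-0.8,0,0],"delta_rot":[0,0,0],"fingers":1},
  {"xyz":[-1,0,0],"delta_rot":[0,0,0],"fingers":1},
])

```text
clock: 24.08
tcp_pos: [0.5181, -0.3056, 0.0955]
orientation: [0.431, 3.11, -0.001]
contact_force: [-0.6, 0.5, -0.8]
grip_width: 0.0001
```

Request:
jog_arm([
  {"xyz":[-0.1,0,0],"delta_rot":[0,0,0],"fingers":1},
  {"xyz":[-0.2,0,0],"delta_rot":[0,0,0],"fingers":1},
  {"xyz":[-0.3,0,0],"delta_rot":[0,0,0],"fingers":1},
  {"xyz":[-0.4,0,0],"delta_rot":[0,0,0],"fingers":1},
  {"xyz":[-0.5,0,0],"delta_rot":[0,0,0],"fingers":1},
])

```text
clock: 24.5
tcp_pos: [0.5229, -0.307, 0.0955]
orientation: [0.431, 3.11, -0.001]
contact_force: [-0.5, 0.1, -0.7]
grip_width: -0.0
```

Request:
jog_arm([
  {"xyz":[-0.06,0,0],"delta_rot":[0,0,0],"fingers":1},
  {"xyz":[-0.12,0,0],"delta_rot":[0,0,0],"fingers":1},
  {"xyz":[-0.18,0,0],"delta_rot":[0,0,0],"fingers":1},
  {"xyz":[-0.24,0,0],"delta_rot":[0,0,0],"fingers":1},
  {"xyz":[-0.3,0,0],"delta_rot":[0,0,0],"fingers":1},
])

```text
clock: 24.92
tcp_pos: [0.5258, -0.3078, 0.0955]
orientation: [0.431, 3.11, -0.001]
contact_force: [-2.0, -0.2, -0.1]
grip_width: 0.0003
```

Request:
jog_arm([
  {"xyz":[-0.06,0,0],"delta_rot":[0,0,0],"fingers":1},
  {"xyz":[-0.12,0,0],"delta_rot":[0,0,0],"fingers":1},
  {"xyz":[-0.18,0,0],"delta_rot":[0,0,0],"fingers":1},
  {"xyz":[-0.24,0,0],"delta_rot":[0,0,0],"fingers":1},
  {"xyz":[-0.3,0,0],"delta_rot":[0,0,0],"fingers":1},
])

```text
clock: 25.33
tcp_pos: [0.5261, -0.3079, 0.0952]
orientation: [-0.431, -3.108, -0.002]
contact_force: [-9.6, 3.6, 6.1]
grip_width: 0.0001
```

Request:
jog_arm([
  {"xyz":[-0.06,0,0],"delta_rot":[0,0,0],"fingers":1},
  {"xyz":[-0.12,0,0],"delta_rot":[0,0,0],"fingers":1},
  {"xyz":[-0.18,0,0],"delta_rot":[0,0,0],"fingers":1},
  {"xyz":[-0.24,0,0],"delta_rot":[0,0,0],"fingers":1},
  {"xyz":[-0.3,0,0],"delta_rot":[0,0,0],"fingers":1},
])

```text
clock: 25.75
tcp_pos: [0.5261, -0.3079, 0.0949]
orientation: [-0.432, -3.102, -0.005]
contact_force: [-12.6, 4.9, 8.7]
grip_width: 0.0
```

```bash
python3 go.py .5123 -.3039 .095 164.2
python3 - <<'E'
from h import *
im=imaging.grab_frame("side"); cv2.imwrite("pics/side_p7.png",cv2.resize(im[120:240,260:350],None,fx=5,fy=5,interpolation=cv2.INTER_CUBIC))
E
```

```text
t 25.75 tcp [ 0.5261 -0.3079  0.0949] F [-12.6   4.9   8.7] w 0.0 z [-0.0091  0.0044 -0.9999] yawx 164.2
xyz cm [1.44, 0.01, 0.01] rot [0.1, -0.57, -0.04]
```

View pics/side_p7.png

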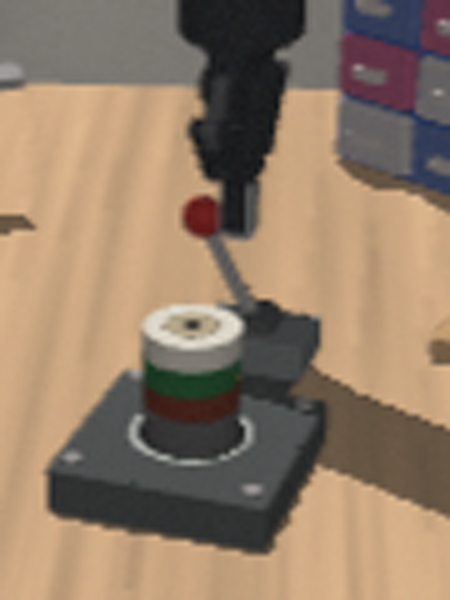

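The lever is against its stop: 13 N, with no movement over two steps. It leans over to +x with the knob at display (202,215). I back off and rise.

Request:
jog_arm([
  {"xyz":[0.5,0,0],"delta_rot":[0,0,0],"fingers":1},
  {"xyz":[2,0,0],"delta_rot":[0,0,0],"fingers":1},
  {"xyz":[5,0,0],"delta_rot":[0,0,0],"fingers":1},
  {"xyz":[8,0,-2],"delta_rot":[0,0,0],"fingers":1},
  {"xyz":[10,0,-5],"delta_rot":[0,0,0],"fingers":1},
])

```text
clock: 26.22
tcp_pos: [0.4267, -0.2795, 0.144]
orientation: [-0.431, -3.097, -0.007]
contact_force: [-0.2, -0.1, -0.1]
grip_width: -0.0003
```

Request:
jog_arm([
  {"xyz":[0,0,-3],"delta_rot":[0,-0.4,0],"fingers":1},
  {"xyz":[0,0,-5],"delta_rot":[0,-0.4,0],"fingers":1},
  {"xyz":[0,0,-6],"delta_rot":[0,-0.4,0],"fingers":1},
  {"xyz":[0,0,-6],"delta_rot":[0,-0.4,0],"fingers":1},
  {"xyz":[0,0,-6],"delta_rot":[0,-0.4,0],"fingers":1},
])

```text
clock: 26.63
tcp_pos: [0.4283, -0.2799, 0.2038]
orientation: [-0.432, -3.105, -0.005]
contact_force: [-0.4, 0.3, -0.6]
grip_width: 0.0003
```

```bash
python3 go.py
python3 - <<'E'
from h import *
im=imaging.grab_frame("side"); c=im[120:240,260:350]; a=cv2.resize(c,None,fx=4,fy=4,interpolation=cv2.INTER_CUBIC)
t=imaging.grab_frame("top"); b=cv2.resize(t[170:266,300:400],None,fx=4,fy=4,interpolation=cv2.INTER_CUBIC)
b=cv2.copyMakeBorder(b,0,a.shape[0]-b.shape[0],0,0,cv2.BORDER_CONSTANT)
cv2.imwrite("pics/final.png",np.hstack([a,b])); cv2.imwrite("pics/sidefull.png",im)
def red(i,x0,x1,y0,y1):
    j=i[y0:y1,x0:x1].astype(int); m=(j[...,2]>120)&(j[...,1]<60)&(j[...,0]<60); y,x=np.nonzero(m); return np.array([x.mean()+x0,y.mean()+y0]),m.sum()
ps,pt=red(im,285,330,140,185),red(t,360,410,200,250); print(ps,pt)
(o1,d1),(o2,d2)=ray("top",pt[0]),ray("side",ps[0])
q=np.linalg.lstsq(np.c_[d1,-d2],o2-o1,rcond=None)[0]; P=(o1+q[0]*d1+o2+q[1]*d2)/2
s=(P-[.5123,-.3039,0])@[.962,-.272,0]; print(P,s)
E
```

```text
t 26.63 tcp [ 0.4283 -0.2799  0.2038] F [-0.4  0.3 -0.6] w 0.0003 z [-0.0061  0.004  -1.    ] yawx 164.2
(array([300.22727273, 161.59090909]), np.int64(22)) (array([395.41666667, 210.54166667]), np.int64(48))
[ 0.54858475 -0.3137412   0.10924456] 0.037582731679806546
```

View pics/final.png

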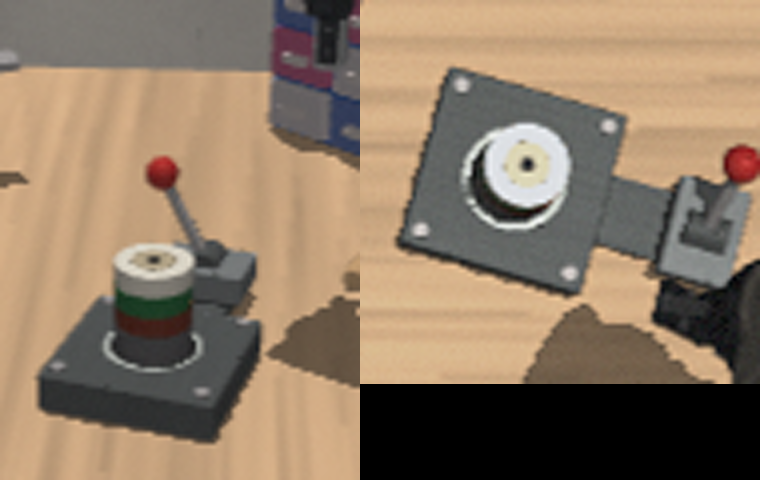

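View pics/sidefull.png

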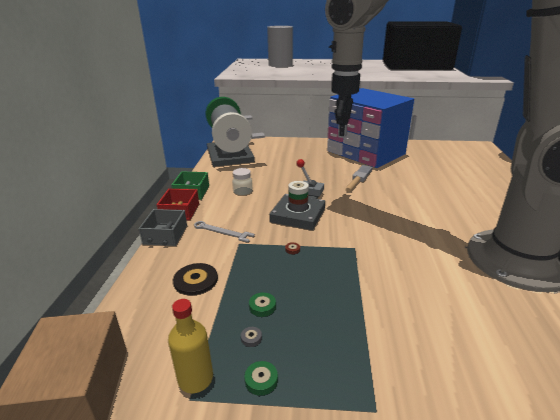

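The knob tip is now at +37.6 mm along the holder's x (80 mm × sin 0.5 ≈ 38 mm, so fully over). The pile is neat, the bystanders are unmoved and the robot is clear.

```bash
python3 -c "
from bench import r
print(r.hand_in())"
```

```text
the job is handed in; nothing more can be done
None
```

The job is done and handed in: the brown, green and white wheels are on the pile in that order, and the lock lever is thrown fully over. It took about 27 s of the 72 s allowed.

- **Choice of wheels:** I took the larger of the two brown wheels and the green one nearest the base. The other greens and the small brown one were left alone.
- **Placing:** I felt for the pile at about 3–7 mm/s and released each wheel only once it was resting, at 9.9, 6.8 and 6.4 N. Contact heights rose by about 16 mm per wheel (TCP z 0.055, 0.071 and 0.0875 m), and the grey pile's top is at about 51 mm. Green and brown matched their expected outlines in the top view, as did white in the side view, all lying flat.
- **Lever:** I pushed it until it stopped moving, at about 14 N. Triangulating the knob put it at +37.6 mm on the holder's x side, against about 38 mm expected if its travel runs 0.5 rad either side of upright. It stayed there after I backed away.
- **Last picture:** the bystanders were where they started and the robot was clear of everything.
- **What disagreed:** the two cameras differed by about 5 mm in y on the holder's position. The top camera matched the robot, so I trusted it, but only after placing brown. Brown is therefore about 1.5 mm off the pile axis.
- **Also off:** the gripper read about 53 mm on wheels that are 56 mm across, although each was held centred.

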